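# Bring out the urgent sample rack from behind the routine racks

### The arm

A 6-joint arm with a two-finger parallel gripper is mounted at the origin on a cart in front of the work surface, level with it; the furniture and walls round the work are solid. World frame = base frame: x ahead of the robot, y to its left, z up, the work surface at z = 0. Lengths are in m, angles in rad, forces in N, time in s.
With the tool pointing down it reaches from about 0.35 to 0.85 m from the base axis. Payload 8.1 kg.
Tool frame: the origin (TCP) lies at the very end of the fingers, on their centre line; the grasp point (between the pads) lies 19 mm behind it; z points along the fingers, y is the direction in which the jaws open and shut (so a half turn about z gives the same grasp; the last joint's range is limited). The gripper opens to 93 mm and grips with 3 to 60 N. Pads are 15 mm wide; open, the fingers measure 128 mm over their backs; the gripper's body (75 mm by 188 mm) begins 65 mm behind the grasp point.
Start: joints at [1.026, 0.13, 1.488, -0, 1.523, -0.085], TCP at [0.266, 0.538, 0.181] pointing down, gripper open.
Joint ranges: [-2.96, 2.96], [-0.89, 2.26], [0.02, 2.5], [-1.34, 4.48], [0, 2.73], [-2.66, 2.66]. Speed limits (rad/s): [2.39, 2.39, 2.79, 3.14, 3.14, 3.14].

### API

Orientations are given as a rotation vector (axis times angle).
In Python, from station import ctrl gives the robot as it stands. The module is installed in compiled form; this text tells all that it offers.
- The arm moves only by the tool move_arm, never from a script. Its argument "moves" is one flat list of numbers, 5 for each row, row after row: the shift along the tool's x, y, z in m, then the turn about the tool's z in rad, then the opening, from 0 (shut) to 1 (fully open). A call has exactly 8 rows; each row is the pose to reach, as a shift and turn from the pose measured when the call began, along the tool's axes at that moment; what a row does not reach only later rows make up. A row lasts 1/8 s, in which the tool goes at most 62.5 mm and 10.7 degrees, less where a joint would pass 70% of its speed; a pose out of reach is approached as far as the arm can. A call with a gripper value outside its range is refused whole. The fingers move at their own pace and stop on an object; "squeeze" is the grip in N (left out, the last holds). Time passes only in rows, so rows that repeat a pose let the fingers close, or fill a call up. It gives the time, the measured TCP pose, the force and the opening at its end, in the units of the state.
- ctrl.sense(): the state, without advancing time (a new reading comes with each control period).
- ctrl.capture(name): name is "scene" or "side" or "wrist"; returns the picture (420x560x3 uint8, blue, green, red); there is no depth.
- ctrl.get_calibration(name): a dict with "fx", "fy", "cx", "cy" (pixels), "world_from_camera" (4x4, takes a point from camera to world coordinates); the wrist camera has in their place "mount" (4x4, takes a point from camera to tool coordinates, whose origin is the TCP and whose axes are the flange's). Camera axes: x right, y down, z forward; pixel columns grow to the right and rows downward; lengths in m; the calibration is good to about 2 mm. A picture is of the moment at which its call begins: read the wrist's pose just before it. get_calibration takes no time and is no camera call.
- ctrl.finish_job(): hands the job in, once; it reports no verdict.
Trained networks look in the newest picture that a camera, given by its name, has taken for a name from the list of things; names that differ only in an ending like _2 or _b are one class to them, and where a whole thing is asked for, a point or a joint stands for the part that bears it (a point fixed in the world has none). Each returns a list of dicts, best first, with "confidence" (0 to 1); they miss things now and then, are a little off and sometimes report something else, mostly with a low value. They report only what shows in the picture. A call takes as long as a camera call.
- ctrl.trace(camera, thing): "pixels" (420x560 bool, what is visible of it).
- ctrl.place_of(camera, thing): "xyz" ([x, y, z] in m, in world coordinates, good to about 4 mm: a listed point, or the origin of a listed thing).
The state is a dict: "time_s": time; "joint_positions": joint angles; "qvel": joint speeds; "effort": joint torques, N m; "position": TCP position; "ee_rot": TCP orientation; "ft_force": force on the tool from outside, world axes, zero at the start; "wrist_torque": the same for the moment, N m; "opening": finger opening in m.
Only numpy, scipy, OpenCV 4.12 (cv2) and the standard library are available. Lean on these libraries where they do the work, as an engineer would, in place of code of your own. Each camera call takes 0.05 s, during which the arm holds its last target. There are 200 camera calls.

### The job

The urgent sample is in the rack with the single tube, at the back of the loading tray; the tray's side rails hold the racks down, so each can only be slid forward to the open mouth and lifted out there. Take out the two racks in front of it and stand them both on the dark bench mat, then bring the single-tube rack to the one-rack holder and seat it fully. Last, put the two parked racks back into the tray from the mouth in the same order as before (the one that stood farther back goes in first), pushed fully home so that they close up to the rear stop and the free place is at the front; keep the racks upright and leave the other things on the bench where they are.

Things in the scene. Friction and masses are not known exactly. Their poses are not given: they have to be found in the camera images.
- rack_urgent: Grey sample rack with a single tube (the urgent one), at first at the back. Origin: underside centre. Foot plate 36 (x) x 124 (y) x 8 mm; 98 mm long deck, 4 tube places along y; fixed tubes, cap tops 94 mm up. White upright grip tab in the middle, 28 (x) x 14 (y) mm, 102 to 136 mm up: pinch across y at 121 mm, tips above the caps. 0.2 kg. Fits either way round.
- rack_two: Grey sample rack with two tubes (outer places), at first in the middle or front. Origin: underside centre. Foot plate 36 (x) x 124 (y) x 8 mm; 98 mm long deck, 4 tube places along y; fixed tubes, cap tops 94 mm up. White upright grip tab in the middle, 28 (x) x 14 (y) mm, 102 to 136 mm up: pinch across y at 121 mm, tips above the caps. 0.2 kg. Fits either way round.
- rack_four: Grey sample rack with four tubes, at first in the middle or front. Origin: underside centre. Foot plate 36 (x) x 124 (y) x 8 mm; 98 mm long deck, 4 tube places along y; fixed tubes, cap tops 94 mm up. White upright grip tab in the middle, 28 (x) x 14 (y) mm, 102 to 136 mm up: pinch across y at 121 mm, tips above the caps. 0.2 kg. Fits either way round.
- lane: Fixed aluminium tray. Origin: underside centre; +x to the rear stop (face x=89 mm), open mouth at -x. Floor top z=4, side walls y=+-67 (racks: y along tray y). Rails over the foot ends, x -26 to 89, underside z=18: a rack there rises 6 mm at most. Mouth x -95 to -26, flared cheeks 16 high: lift out or lower in at x=-58. Racks start at x=70, 33, -4; home: first at 70, next at 33, 1 mm apart.
- holder: One-rack holder of dark grey plastic, fixed, 66 x 152 mm. Origin: underside centre. Floor top at z = 4 mm; low walls up to z = 16 mm round a pocket 46 mm along x and 134 mm along y. A rack stands in it on the floor, rack y along holder y, either way round, with 5 mm free all round.
- mat: Dark rubber bench mat, fixed, 170 mm along x, 150 mm along y, 3 mm thick. Origin: underside centre. Two racks fit on it side by side, their y along the mat's y, at about x = -38 and +38 mm.
- cooler: White insulated cool box with a lid, fixed furniture, 0.24 m along x, 0.33 m along y and about 0.25 m high with its catch, standing behind the middle of the work; origin: centre of the underside. One of its corners points at the robot, 0.2 m from the origin: swing round in front of it, not over it.
- bottle: White reagent bottle with white cap, 60 mm across, 140 mm high, bystander; origin: centre of the underside.
- tip_box: Blue box of pipette tips with clear lid, 85 x 121 x 78 mm, bystander; origin: centre of the underside.
- slide_box: Small blue carton of microscope slides, 30 x 78 x 26 mm, bystander; origin: centre of the underside.

How it is judged:
By the outcome, as a careful person would: the job done as asked, in the order asked, and still so for the second after the job is handed in, with the robot touching nothing.
It also fails if it takes over 144 s, if anything falls off the work surface, if the arm or the gripper's body presses on something with over 40 N, if the wrist force passes 120 N, or if a joint passes its speed limit or range.

## Working session

There is one attempt and no reset: what is moved stays moved. The work goes in short steps, Python scripts to look and compute and a tool call to move; the robot and the scene stay as the last step left them, time stands still between calls to the robot, and variables do not carry over. Pictures are saved under pics/ and viewed, about 12 in all and at most 16, crops included, and the job is handed in when it is done.

Besides the shell and the picture viewer there is one more tool, called after ">>>" by a JSON object that holds its "name" and its "arguments". move_arm: Moves the arm, as the interface text tells. Its arguments: {"type":"object","properties":{"moves":{"type":"array","items":{"type":"number"}},"squeeze":{"type":"number"}},"required":["moves"]}

```bash
mkdir -p pics
cat > h.py <<'E'
import numpy as np, cv2
from scipy.spatial.transform import Rotation as R
from station import ctrl
np.set_printoptions(precision=4,suppress=True)
def snap(cam,name=None):
    im=ctrl.capture(cam)
    if name: cv2.imwrite(f'pics/{name}.png',im)
    return im
def proj(cam,P):
    c=ctrl.get_calibration(cam); T=c['world_from_camera'] if 'world_from_camera' in c else None
    if T is None:
        s=ctrl.sense(); W=np.eye(4); W[:3,:3]=R.from_rotvec(s['ee_rot']).as_matrix(); W[:3,3]=s['position']; T=W@np.array(c['mount'])
    T=np.array(T); p=(np.atleast_2d(P)-T[:3,3])@T[:3,:3]
    return np.c_[c['fx']*p[:,0]/p[:,2]+c['cx'],c['fy']*p[:,1]/p[:,2]+c['cy']]
def unproj(cam,uv,z):
    c=ctrl.get_calibration(cam)
    if 'world_from_camera' in c: T=np.array(c['world_from_camera'])
    else:
        s=ctrl.sense(); W=np.eye(4); W[:3,:3]=R.from_rotvec(s['ee_rot']).as_matrix(); W[:3,3]=s['position']; T=W@np.array(c['mount'])
    uv=np.atleast_2d(uv).astype(float)
    d=np.c_[(uv[:,0]-c['cx'])/c['fx'],(uv[:,1]-c['cy'])/c['fy'],np.ones(len(uv))]@T[:3,:3].T
    return T[:3,3]+d*((z-T[2,3])/d[:,2])[:,None]
E
python3 - <<'E'
from h import *
s=ctrl.sense(); print(s['time_s'],s['position'],s['ee_rot'],R.from_rotvec(s['ee_rot']).as_matrix())
for c in('scene','side'):
    snap(c,c+'0')
    print(c,np.array(ctrl.get_calibration(c)['world_from_camera']))
    for t in('rack_urgent','rack_two','rack_four','lane','holder','mat','cooler','bottle','tip_box','slide_box'):
        print(c,t,[(np.round(d['xyz'],3),round(d['confidence'],2)) for d in ctrl.place_of(c,t)[:2]])
E
```

```text
0.0 [0.2659 0.5371 0.18  ] [-0.7158 -3.0584  0.0027] [[-0.8961  0.4438 -0.0009]
 [ 0.4438  0.8961 -0.0016]
 [ 0.0002 -0.0018 -1.    ]]
scene [[ 0.5345 -0.5135  0.6713 -0.2944]
 [-0.8452 -0.3208  0.4275 -0.5143]
 [-0.0042 -0.7959 -0.6055  0.8457]
 [ 0.      0.      0.      1.    ]]
scene rack_urgent [(array([0.548, 0.465, 0.004]), 0.67)]
scene rack_two []
scene rack_four [(array([0.514, 0.452, 0.008]), 0.97)]
scene lane [(array([ 0.489,  0.43 , -0.   ]), 0.62)]
scene holder [(array([ 0.522, -0.217, -0.   ]), 0.91)]
scene mat [(array([ 0.579,  0.188, -0.   ]), 0.79)]
scene cooler [(array([ 0.484,  0.434, -0.001]), 0.41)]
scene bottle [(array([ 0.673,  0.395, -0.005]), 0.84), (array([0.484, 0.434, 0.001]), 0.5)]
scene tip_box [(array([ 0.635,  0.499, -0.001]), 0.72)]
scene slide_box [(array([ 0.536, -0.386, -0.001]), 0.67), (array([0.486, 0.432, 0.   ]), 0.56)]
side [[ 0.9877  0.1267 -0.0916  0.7435]
 [ 0.1564 -0.8023  0.5761 -0.8248]
 [-0.0005 -0.5833 -0.8123  1.3262]
 [ 0.      0.      0.      1.    ]]
side rack_urgent [(array([0.553, 0.462, 0.007]), 0.68)]
side rack_two [(array([0.48 , 0.432, 0.005]), 0.94), (array([ 0.638,  0.5  , -0.004]), 0.62)]
side rack_four [(array([0.517, 0.449, 0.009]), 0.71)]
side lane [(array([ 0.49 ,  0.434, -0.001]), 0.8)]
side holder [(array([ 0.523, -0.213,  0.006]), 0.91)]
side mat [(array([ 0.575,  0.188, -0.   ]), 0.96)]
side cooler []
side bottle [(array([ 0.667,  0.394, -0.007]), 0.58)]
side tip_box [(array([ 0.639,  0.503, -0.005]), 0.59)]
side slide_box [(array([ 0.54 , -0.386, -0.003]), 0.78), (array([ 0.526, -0.213,  0.006]), 0.74)]
```

View pics/scene0.png

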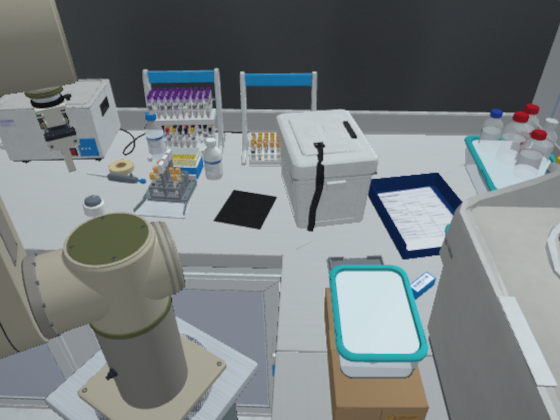

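View pics/side0.png

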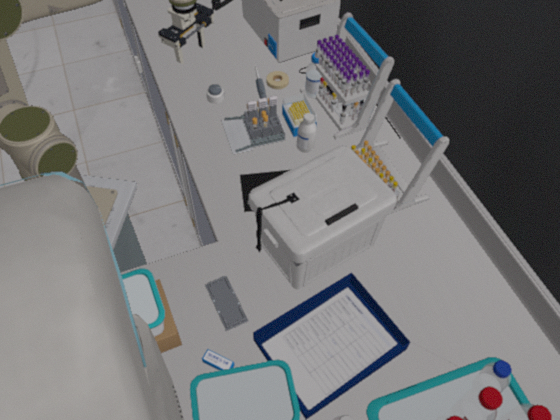

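The lane shows at about (170,190) in the scene view with the mat at (246,209) and the cooler at (325,165). The holder is seen in the side view at (226,302). Next I measure the yaws.

Run:
```python
from h import *
for c,ts in(('scene',('mat','holder','lane','cooler')),('side',('mat','holder','lane','cooler'))):
    snap(c)
    for t in ts:
        r=ctrl.trace(c,t)
        if not r: print(c,t,'none');continue
        m=r[0]['pixels'].astype(np.uint8)
        cs,_=cv2.findContours(m,cv2.RETR_EXTERNAL,cv2.CHAIN_APPROX_NONE)
        k=max(cs,key=cv2.contourArea)[:,0]
        z={'mat':.003,'holder':.016,'lane':.01,'cooler':.25}[t]
        w=unproj(c,k,z)[:,:2].astype(np.float32)
        (cx,cy),(a,b),ang=cv2.minAreaRect(w*1000)
        print(c,t,round(r[0]['confidence'],2),'ctr',cx,cy,'size',a,b,'ang',ang)
        if t=='cooler': print(cv2.boxPoints(((cx,cy),(a,b),ang)))
print(np.array(ctrl.get_calibration('wrist')['mount']))
```

```text
scene mat 0.58 ctr 571.3036499023438 186.62704467773438 size 169.72467041015625 150.43673706054688 ang 15.429488182067871
scene holder 0.57 ctr 524.4409790039062 -200.90414428710938 size 56.946346282958984 157.2925567626953 ang 44.41795349121094
scene lane 0.62 ctr 491.8435974121094 438.8523864746094 size 238.73049926757812 168.6549530029297 ang 27.454700469970703
scene cooler none
side mat 0.62 ctr 528.7711791992188 202.29872131347656 size 201.25527954101562 108.20494079589844 ang 64.41144561767578
side holder 0.93 ctr 526.893310546875 -222.3987579345703 size 65.16629028320312 151.2211151123047 ang 35.170875549316406
side lane 0.9 ctr 492.3040771484375 429.3421630859375 size 199.43145751953125 174.4406280517578 ang 25.257036209106445
side cooler 0.5 ctr 536.814453125 201.3293914794922 size 161.42529296875 142.73773193359375 ang 25.62310028076172
[[433.1758 230.7756]
 [494.9026 102.0749]
 [640.4531 171.8832]
 [578.7263 300.5839]]
[[ 0.0003 -0.9697 -0.2441  0.0682]
 [ 1.      0.0003 -0.0001 -0.0006]
 [ 0.0002 -0.2441  0.9697 -0.2037]
 [ 0.      0.      0.      1.    ]]
```

```bash
cat >> h.py <<'E'
def go(x,y,z,yaw):
    """tool-frame shift/turn to bring TCP to xyz with tool x along world yaw(deg), tool y=-frame y"""
    s=ctrl.sense(); M=R.from_rotvec(s['ee_rot']).as_matrix()
    d=M.T@(np.array([x,y,z])-s['position'])
    cur=np.degrees(np.arctan2(M[1,0],M[0,0]))
    t=-np.radians((yaw-cur+180)%360-180)
    print('t',round(s['time_s'],2),'pos',s['position'],'yaw',round(cur,2),'F',s['ft_force'],'open',round(s['opening'],4),'| move',d.round(4),'turn',round(t,4))
def infr(o,yaw,x,y):
    a=np.radians(yaw); return o[0]+x*np.cos(a)-y*np.sin(a),o[1]+x*np.sin(a)+y*np.cos(a)
E
python3 -c "
from h import *
go(.484,.430,.22,25)
print(unproj('scene',[[313,232],[297,213],[358,219],[322,229]],0))
print(unproj('scene',[[277,125],[293,161],[370,157],[372,150]],.2))"
```

```text
t 1.6 pos [0.2662 0.5377 0.181 ] yaw 153.66 F [ 0.4775 -0.2078 -0.1413] open 0.0929 | move [-0.243   0.0001 -0.039 ] turn 2.2455
[[ 0.5878 -0.0463  0.    ]
 [ 0.6404  0.0402  0.    ]
 [ 0.7131 -0.132   0.    ]
 [ 0.6137 -0.0621  0.    ]]
[[ 0.7744  0.1979  0.2   ]
 [ 0.6147  0.0402  0.2   ]
 [ 0.7476 -0.1323  0.2   ]
 [ 0.7869 -0.1212  0.2   ]]
```

>>> {"name": "move_arm", "arguments": {"moves": [-0.06, 0, -0.04, 0.18, 1, -0.12, 0, -0.04, 0.37, 1, -0.18, 0, -0.04, 0.55, 1, -0.24, 0, -0.04, 0.74, 1, -0.24, 0, -0.04, 0.92, 1, -0.24, 0, -0.04, 1.1, 1, -0.24, 0, -0.04, 1.29, 1, -0.24, 0, -0.04, 1.45, 1], "squeeze": 25}}

```text
time_s: 2.6
position: [0.4814, 0.4311, 0.2209]
ee_rot: [-2.57, -1.807, 0.0]
ft_force: [0.5, -0.2, 0.4]
opening: 0.0932
```

>>> {"name": "move_arm", "arguments": {"moves": [0, 0, 0, 0.18, 1, 0, 0, 0, 0.36, 1, 0, 0, 0, 0.54, 1, 0, 0, 0, 0.72, 1, 0, 0, 0, 0.795, 1, 0, 0, 0, 0.795, 1, 0, 0, 0, 0.795, 1, 0, 0, 0, 0.795, 1]}}

```text
time_s: 3.6
position: [0.4814, 0.4311, 0.2209]
ee_rot: [3.069, 0.673, -0.0]
ft_force: [0.1, -0.1, -0.4]
opening: 0.093
```

Run:
```python
from h import *
go(.484,.430,.22,25)
im=snap('wrist','w1')
for t in('lane','rack_two','rack_four','rack_urgent'):
    for d in ctrl.place_of('wrist',t)[:2]: print(t,d['xyz'],round(d['confidence'],2),proj('wrist',d['xyz']+np.array([0,0,.136])))
```

```text
t 3.6 pos [0.4814 0.4311 0.2209] yaw 24.75 F [ 0.1083 -0.1143 -0.4015] open 0.093 | move [0.0019 0.0021 0.0009] turn -0.0044
rack_two [0.4783, 0.4366, 0.004] 0.92 [[274.8034 207.6537]]
rack_two [0.6665, 0.3932, -0.0006] 0.2 [[423.7495  17.6212]]
rack_four [0.5164, 0.4471, 0.0016] 0.64 [[281.962  163.1743]]
rack_urgent [0.5471, 0.4671, 0.0026] 0.71 [[275.6375 119.6203]]
rack_urgent [0.4813, 0.4364, 0.0026] 0.39 [[276.4114 204.3957]]
```

View pics/w1.png

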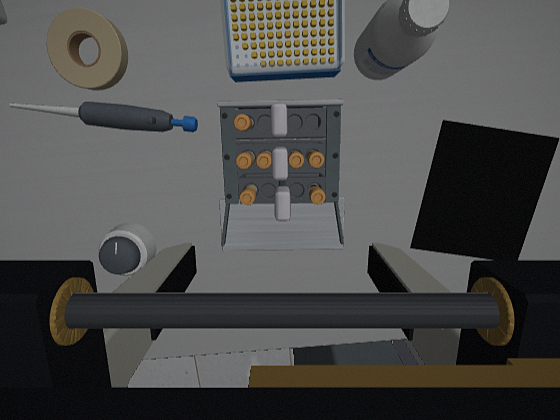

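The wrist view shows the order from the mouth: two tubes (tab about (282,204)), four (280,163), single (279,120). The lane edges run from (220,102)/(343,100) at the back to (222,247)/(343,248) at the mouth.

Run:
```python
from h import *
im=cv2.imread('pics/w1.png')
b=im[95:230,262:305].min(2)
m=((b>175)).astype(np.uint8)
n,l,st,ce=cv2.connectedComponentsWithStats(m)
for i in range(1,n):
    if st[i,4]>40:
        x,y,w,h,a=st[i]; print('box',x+262,y+95,w,h,a, unproj('wrist',[[x+262+w/2,y+95+h/2]],.14))
print('lane pts',unproj('wrist',[[220,102],[343,100],[222,247],[343,248]],.018))
# predicted tab outlines, assuming lane (.49,.432) yaw 25
for lx in(-.004,.033,.07):
    for z in(.106,.14):
        P=[(*infr((.49,.432),25,lx+sx*.014,sy*.007),z) for sx in(-1,1) for sy in(-1,1)]
        print(lx,z,proj('wrist',P).round(0).tolist())
cv2.imwrite('pics/w1c.png',cv2.resize(im[90:260,205:360],None,fx=4,fy=4,interpolation=cv2.INTER_CUBIC)[:600])
```

```text
lane pts [[0.5405 0.5381 0.018 ]
 [0.6029 0.4079 0.018 ]
 [0.3745 0.4678 0.018 ]
 [0.4394 0.3234 0.018 ]]
-0.004 0.106 [[292.0, 209.0], [278.0, 209.0], [292.0, 181.0], [277.0, 181.0]]
-0.004 0.14 [[293.0, 218.0], [277.0, 218.0], [293.0, 187.0], [277.0, 187.0]]
0.033 0.106 [[292.0, 172.0], [277.0, 172.0], [292.0, 142.0], [277.0, 142.0]]
0.033 0.14 [[293.0, 176.0], [277.0, 177.0], [293.0, 144.0], [277.0, 144.0]]
0.07 0.106 [[292.0, 132.0], [277.0, 132.0], [292.0, 101.0], [277.0, 101.0]]
0.07 0.14 [[293.0, 133.0], [277.0, 133.0], [293.0, 97.0], [276.0, 97.0]]
```

View pics/w1c.png

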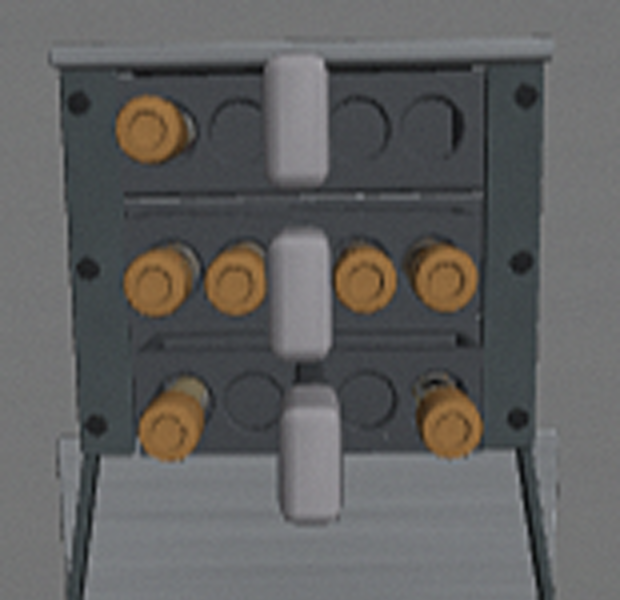

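Run:
```python
from h import *
T=unproj('wrist',[[283,205.5],[280.5,163.5],[279,120.5]],.14)[:,:2]; print(T)
d=T[2]-T[0]; print(np.degrees(np.arctan2(d[1],d[0])),np.linalg.norm(d))
go(*T[0],.106,26)
```

```text
[[0.4831 0.4308]
 [0.5158 0.4482]
 [0.5476 0.4642]]
27.408555271466735 0.07263170808687258
t 3.85 pos [0.4814 0.4311 0.221 ] yaw 24.7 F [-0.2444  0.577  -0.7486] open 0.093 | move [0.0015 0.001  0.115 ] turn -0.0227
```

>>> {"name": "move_arm", "arguments": {"moves": [0.001, 0.001, 0.04, -0.02, 1, 0.001, 0.001, 0.08, -0.02, 1, 0.001, 0.001, 0.105, -0.02, 1, 0.001, 0.001, 0.115, -0.02, 1, 0.001, 0.001, 0.115, -0.02, 0, 0.001, 0.001, 0.115, -0.02, 0, 0.001, 0.001, 0.115, -0.02, 0, 0.001, 0.001, 0.115, -0.02, 0], "squeeze": 25}}

```text
time_s: 4.85
position: [0.4831, 0.4309, 0.1069]
ee_rot: [-3.062, -0.703, -0.002]
ft_force: [0.7, -0.6, -0.6]
opening: 0.0574
```

>>> {"name": "move_arm", "arguments": {"moves": [0, 0, 0, 0, 0, 0, 0, 0, 0, 0, 0, 0, 0, 0, 0, 0, 0, 0, 0, 0, 0, 0, 0, 0, 0, 0, 0, 0, 0, 0, 0, 0, -0.002, 0, 0, -0.008, 0, -0.002, 0, 0]}}

```text
time_s: 5.85
position: [0.4761, 0.4275, 0.1092]
ee_rot: [-3.061, -0.702, -0.003]
ft_force: [-0.5, 0.2, 0.4]
opening: 0.0003
```

```bash
python3 -c "
from h import *
go(.483,.431,.107,25.5)"
```

```text
t 5.85 pos [0.4761 0.4275 0.1092] yaw 25.84 F [-0.4535  0.2175  0.3758] open 0.0003 | move [ 0.0077 -0.0002  0.0022] turn 0.0059
```

Run:
```python
from h import *
im=snap('wrist'); im2=snap('side')
print(ctrl.place_of('side','rack_two')[:1])
p=proj('side',[.478,.43,.12])[0].astype(int); print(p)
a=cv2.resize(im2[p[1]-60:p[1]+60,p[0]-60:p[0]+60],(420,420))
cv2.imwrite('pics/m1.png',cv2.resize(np.hstack([im,a]),(800,343)))
```

```text
[{'xyz': [0.4818, 0.4291, 0.0033], 'confidence': 0.78}]
[249 105]
```

View pics/m1.png

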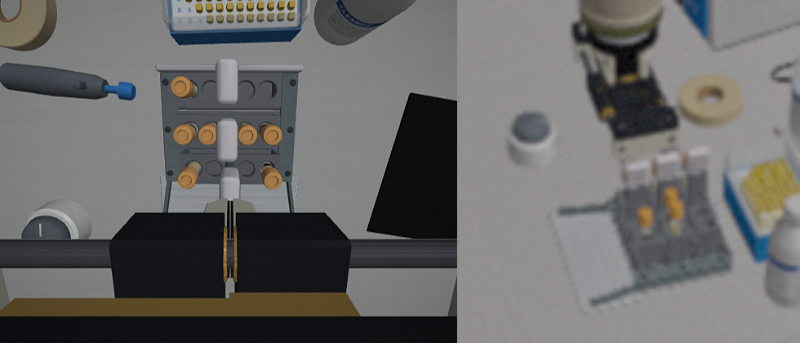

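Run:
```python
from h import *
s=ctrl.sense(); M=R.from_rotvec(s['ee_rot']).as_matrix(); p=s['position']
print('TCP',proj('wrist',[p,p-M[:,2]*.019]))
im=snap('wrist')
cv2.imwrite('pics/m2.png',cv2.resize(im[60:320,180:400],None,fx=2.3,fy=2.3,interpolation=cv2.INTER_CUBIC))
print(unproj('wrist',[[280,224]],.14))
```

```text
TCP [[282.1393 235.2103]
 [282.2248 245.082 ]]
[[0.4899 0.4357 0.14  ]]
```

View pics/m2.png

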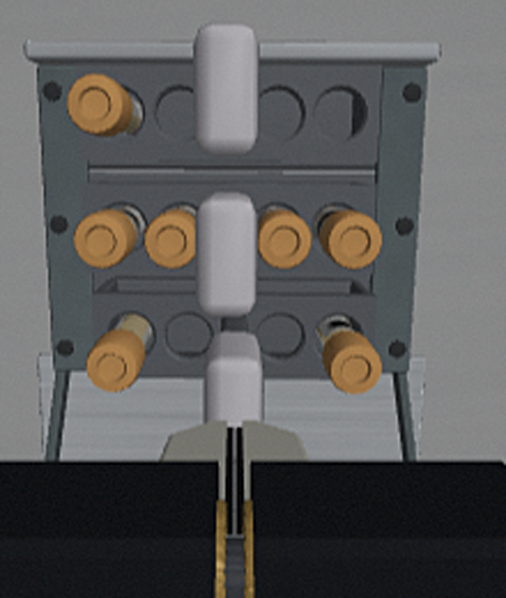

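Run:
```python
from h import *
o=np.array([.490,.4335]);a=np.radians(25.5);X=np.array([np.cos(a),np.sin(a)]);Y=np.array([-X[1],X[0]])
p=ctrl.sense()['position'][:2]; print('tcp lane',(p-o)@X,(p-o)@Y)
c=lambda u,v:[180+u/2.3,60+v/2.3]
for n,uv,z in(('front tab top +x edge',c(232,362),.14),('lower edge seen',c(232,425),.14),('tab base +x',c(232,335),.106),('mid tab top -x',c(226,315),.14),('mid top +x',c(226,200),.14),('rear top -x',c(226,152),.14),('rear +x',c(226,30),.14),('rails end L',c(58,372),.018),('rails end R',c(410,375),.018),('rear stop top',c(235,45),.02)):
    q=unproj('wrist',[uv],z)[0,:2]; print(n,((q-o)@X).round(4),((q-o)@Y).round(4))
```

```text
tcp lane -0.015536234321086643 0.0006384908146054817
front tab top +x edge 0.0046 0.0015
lower edge seen -0.0111 0.0014
tab base +x 0.0034 0.0016
mid tab top -x 0.0159 0.003
mid top +x 0.0421 0.0031
rear top -x 0.0525 0.0032
rear +x 0.0775 0.0033
rails end L -0.0321 0.0717
rails end R -0.0325 -0.0705
rear stop top 0.0916 0.0011
```

Run:
```python
from h import *
s=ctrl.sense(); p=s['position']
out=[]
for cam in('side','scene'):
    im=snap(cam); q=proj(cam,p)[0]; print(cam,q)
    x0,y0=(q-40).astype(int); x0=max(x0,0);y0=max(y0,0)
    cr=cv2.resize(im[y0:y0+80,x0:x0+80],(400,400),interpolation=cv2.INTER_CUBIC)
    def dot(P,col):
        for u,v in proj(cam,P): cv2.circle(cr,(int((u-x0+.5)*5),int((v-y0+.5)*5)),3,col,-1)
    dot([p],(0,0,255)); dot([p+[0,0,.084]],(0,0,255))
    for lx in(-.004,.033,.07): 
        dot([(*infr((.488,.432),25.5,lx,0),z) for z in(.106,.14)],(0,255,0))
    out.append(cr)
cv2.imwrite('pics/m3.png',np.hstack(out))
```

```text
side [248.6945 108.5618]
scene [161.3921 171.8042]
```

View pics/m3.png

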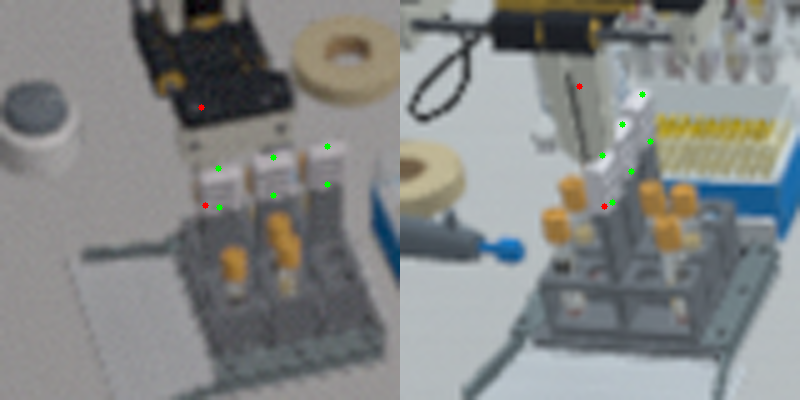

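Both views agree: the physical fingertips sit about 30 mm higher than the reported TCP (tip at tab-top height, tab tops and cameras consistent with each other). The jaws closed above the tab. I open, go about 25 mm lower and check.

>>> {"name": "move_arm", "arguments": {"moves": [0, 0, -0.015, 0, 0.5, 0.009, 0, -0.015, 0, 0.5, 0.009, 0, -0.015, 0, 0.5, 0.009, 0, -0.015, 0, 0.5, 0.009, 0, -0.015, 0, 0.5, 0.009, 0, 0, 0, 0.5, 0.009, 0, 0.015, 0, 0.5, 0.009, 0, 0.025, 0, 0.5]}}

```text
time_s: 7.15
position: [0.4831, 0.4307, 0.0816]
ee_rot: [3.062, 0.703, -0.002]
ft_force: [0.5, -0.5, 0.0]
opening: 0.0461
```

Run:
```python
from h import *
go(.485,.4305,.08,25.5)
s=ctrl.sense(); p=s['position']
out=[]
for cam in('side','scene'):
    im=snap(cam); q=proj(cam,p)[0]
    x0,y0=(q-40).astype(int)
    cr=cv2.resize(im[y0:y0+80,x0:x0+80],(400,400),interpolation=cv2.INTER_CUBIC)
    for u,v in proj(cam,[p,p+[0,0,.03]]): cv2.circle(cr,(int((u-x0+.5)*5),int((v-y0+.5)*5)),2,(0,0,255),-1)
    out.append(cr)
cv2.imwrite('pics/m4.png',np.hstack(out))
```

```text
t 7.15 pos [0.4831 0.4307 0.0816] yaw 25.85 F [ 0.5024 -0.4518  0.0363] open 0.0461 | move [0.0016 0.001  0.0016] turn 0.0061
```

View pics/m4.png

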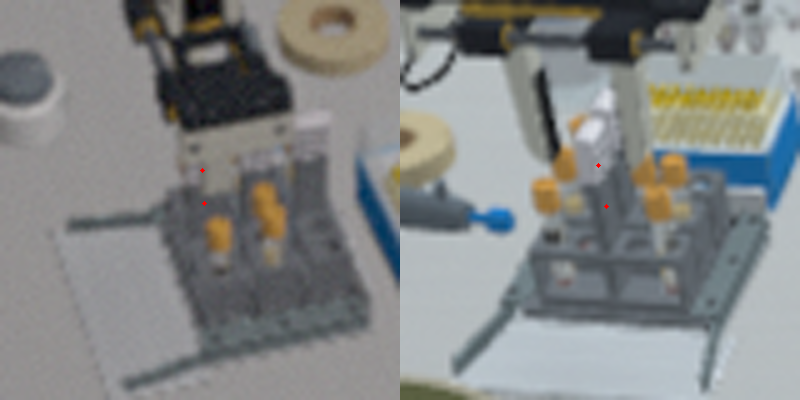

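Fingers now straddle the front tab (scene crop: tab (595,135) between them, tips just above the caps). Closing.

>>> {"name": "move_arm", "arguments": {"moves": [0.001, 0, 0, 0, 0, 0.001, 0, 0, 0, 0, 0.001, 0, 0, 0, 0, 0.001, 0, 0, 0, 0, 0.001, 0, 0, 0, 0, 0.001, 0, 0, 0, 0, 0.001, 0, 0, 0, 0, 0.001, 0, -0.002, 0, 0], "squeeze": 30}}

```text
time_s: 8.25
position: [0.4833, 0.4304, 0.0828]
ee_rot: [3.06, 0.702, -0.005]
ft_force: [0.3, -0.2, -3.3]
opening: 0.0137
```

>>> {"name": "move_arm", "arguments": {"moves": [-0.008, 0, -0.001, 0, 0, -0.018, 0, -0.001, 0, 0, -0.028, 0, -0.001, 0, 0, -0.038, 0, -0.001, 0, 0, -0.047, 0, -0.001, 0, 0, -0.055, 0, -0.001, 0, 0, -0.055, 0, -0.001, 0, 0, -0.055, 0, -0.003, 0, 0]}}

```text
time_s: 9.25
position: [0.434, 0.4065, 0.086]
ee_rot: [3.06, 0.702, -0.005]
ft_force: [-0.3, -0.9, -2.0]
opening: 0.0138
```

Run:
```python
from h import *
mat=(.574,.187)
go(*infr(mat,15.5,.032,0),.15,15.5)
snap('side');print([ (d['xyz'],d['confidence']) for d in ctrl.place_of('side','rack_two')[:1]],[ (d['xyz'],d['confidence']) for d in ctrl.place_of('side','rack_four')[:1]])
```

```text
t 9.25 pos [0.434  0.4065 0.086 ] yaw 25.85 F [-0.3297 -0.9085 -1.9939] open 0.0138 | move [ 0.0616  0.2644 -0.0639] turn 0.1806
[([0.4313, 0.4042, 0.004], 0.71)] [([0.5153, 0.4463, 0.0079], 0.66)]
```

>>> {"name": "move_arm", "arguments": {"moves": [0, 0, -0.03, 0, 0, 0, 0, -0.064, 0, 0, 0.01, 0.04, -0.064, 0.03, 0, 0.02, 0.085, -0.064, 0.06, 0, 0.03, 0.13, -0.064, 0.09, 0, 0.042, 0.18, -0.064, 0.12, 0, 0.054, 0.23, -0.064, 0.15, 0, 0.062, 0.264, -0.064, 0.18, 0]}}

```text
time_s: 10.4
position: [0.6067, 0.194, 0.1502]
ee_rot: [3.111, 0.42, -0.004]
ft_force: [0.7, 0.6, -2.0]
opening: 0.014
```

Run:
```python
from h import *
mat=(.574,.187)
go(*infr(mat,15.5,.035,0),.0806,15.5)
im=snap('wrist','w2')
for d in ctrl.trace('wrist','mat')[:1]:
    k=max(cv2.findContours(d['pixels'].astype(np.uint8),cv2.RETR_EXTERNAL,cv2.CHAIN_APPROX_NONE)[0],key=cv2.contourArea)[:,0]
    print(k.min(0),k.max(0),d['confidence'])
```

```text
t 10.4 pos [0.6067 0.194  0.1502] yaw 15.38 F [ 0.6726  0.5644 -2.0144] open 0.014 | move [ 0.0018 -0.0021  0.0696] turn -0.002
[207 142] [348 191] 0.77
```

View pics/w2.png

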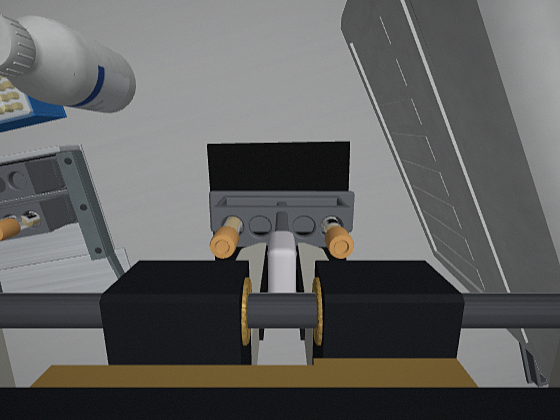

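Mat's far edge at (208,143)-(349,141), rack centred on it at column 281; alignment is good.

Run:
```python
from h import *
e=unproj('wrist',[[208,143],[349,141]],.003)[:,:2]; print(e, np.linalg.norm(e[0]-e[1]))
m=e.mean(0); print('mat centre',infr(m,15.5,-.085,0))
go(.6067,.194,.0806,15.4)
```

```text
[[0.6384 0.2801]
 [0.6791 0.139 ]] 0.14686988112085458
mat centre (np.float64(0.576835190379195), np.float64(0.18684108470776373))
t 10.5 pos [0.6074 0.1926 0.15  ] yaw 15.25 F [ 0.7265  0.0974 -1.7343] open 0.0133 | move [-0.0002 -0.0017  0.0694] turn -0.0026
```

>>> {"name": "move_arm", "arguments": {"moves": [0, 0, 0.03, 0, 0, 0, 0, 0.05, 0, 0, 0, 0, 0.06, 0, 0, 0, 0, 0.065, 0, 0, 0, 0, 0.067, 0, 0, 0, 0, 0.069, 0, 0, 0, 0, 0.07, 0, 0, 0, 0, 0.07, 0, 0]}}

```text
time_s: 11.5
position: [0.6078, 0.1925, 0.0806]
ee_rot: [3.111, 0.417, -0.002]
ft_force: [0.1, -0.6, 0.3]
opening: 0.0139
```

>>> {"name": "move_arm", "arguments": {"moves": [0, 0, 0, 0, 0.5, 0, 0, 0, 0, 0.5, 0, 0, 0, 0, 0.5, 0, 0, 0, 0, 0.5, 0, 0, -0.02, 0, 0.5, 0, 0, -0.05, 0, 0.5, 0, 0, -0.07, 0, 0.5, 0, 0, -0.07, 0, 0.5]}}

```text
time_s: 12.5
position: [0.6097, 0.1931, 0.154]
ee_rot: [3.111, 0.416, 0.006]
ft_force: [-0.3, -1.0, -0.2]
opening: 0.0466
```

Run:
```python
from h import *
go(.5163,.447,.14,25.6)
snap('scene'); 
for t in('rack_two','rack_four'): print([(d['xyz'],d['confidence']) for d in ctrl.place_of('scene',t)[:1]])
```

```text
t 12.5 pos [0.6097 0.1931 0.154 ] yaw 15.25 F [-0.2793 -0.9639 -0.183 ] open 0.0466 | move [-0.0234 -0.2696  0.0131] turn -0.1807
[([0.4869, 0.4331, -0.0003], 0.66)]
[([0.5157, 0.451, 0.0032], 0.67)]
```

>>> {"name": "move_arm", "arguments": {"moves": [-0.004, -0.045, 0, -0.03, 0.5, -0.009, -0.1, 0, -0.065, 0.5, -0.014, -0.155, 0, -0.1, 0.5, -0.019, -0.21, 0, -0.14, 0.5, -0.023, -0.255, 0, -0.17, 0.5, -0.0234, -0.2696, 0, -0.1807, 0.5, -0.0234, -0.2696, 0, -0.1807, 0.5, -0.0234, -0.2696, 0, -0.1807, 0.5]}}

```text
time_s: 13.65
position: [0.5143, 0.4448, 0.1482]
ee_rot: [3.06, 0.693, -0.006]
ft_force: [0.6, -0.6, 0.5]
opening: 0.0462
```

Run:
```python
from h import *
go(.5163,.447,.0816,25.6)
```

```text
t 13.65 pos [0.5143 0.4448 0.1482] yaw 25.51 F [ 0.6188 -0.6134  0.4506] open 0.0462 | move [ 0.003  -0.0013  0.0666] turn -0.0016
```

>>> {"name": "move_arm", "arguments": {"moves": [0.003, -0.001, 0.02, 0, 0.5, 0.003, -0.001, 0.045, 0, 0.5, 0.003, -0.001, 0.06, 0, 0.5, 0.003, -0.001, 0.066, 0, 0.5, 0.003, -0.001, 0.066, 0, 0, 0.003, -0.001, 0.066, 0, 0, 0.003, -0.001, 0.066, 0, 0, 0.003, -0.001, 0.066, 0, 0]}}

```text
time_s: 14.65
position: [0.5166, 0.4473, 0.0829]
ee_rot: [3.061, 0.693, -0.004]
ft_force: [0.7, 0.7, -2.8]
opening: 0.0136
```

>>> {"name": "move_arm", "arguments": {"moves": [0, 0, 0, 0, 0, 0, 0, 0, 0, 0, 0, 0, -0.002, 0, 0, -0.004, 0, -0.002, 0, 0, -0.014, 0, -0.002, 0, 0, -0.024, 0, -0.002, 0, 0, -0.034, 0, -0.002, 0, 0, -0.044, 0, -0.002, 0, 0]}}

```text
time_s: 15.65
position: [0.4762, 0.428, 0.0852]
ee_rot: [3.061, 0.693, -0.004]
ft_force: [-0.9, 0.1, -1.6]
opening: 0.0139
```

Run:
```python
from h import *
go(.434,.4065,.0845,25.6)
```

```text
t 15.65 pos [0.4762 0.428  0.0852] yaw 25.53 F [-0.897   0.103  -1.5908] open 0.0139 | move [-0.0473  0.0012  0.0009] turn -0.0013
```

>>> {"name": "move_arm", "arguments": {"moves": [-0.01, 0, 0, 0, 0, -0.02, 0, 0, 0, 0, -0.03, 0, 0, 0, 0, -0.04, 0, 0, 0, 0, -0.048, 0, 0, 0, 0, -0.048, 0, 0, 0, 0, -0.048, 0, 0, 0, 0, -0.048, 0, -0.03, 0, 0]}}

```text
time_s: 16.65
position: [0.4313, 0.406, 0.1125]
ee_rot: [3.059, 0.693, -0.012]
ft_force: [0.3, -0.1, -1.8]
opening: 0.0138
```

Run:
```python
from h import *
print(infr((.6078,.1925),15.4,-.075,0))
go(*infr((.6078,.1925),15.4,-.075,0),.15,15.4)
```

```text
(np.float64(0.5354928446824417), np.float64(0.17258329118848934))
t 16.65 pos [0.4313 0.406  0.1125] yaw 25.52 F [ 0.2966 -0.1066 -1.8339] open 0.0138 | move [-0.0068  0.2556 -0.0365] turn 0.1765
```

>>> {"name": "move_arm", "arguments": {"moves": [0, 0, -0.037, 0, 0, 0, 0.03, -0.037, 0.02, 0, -0.001, 0.075, -0.037, 0.05, 0, -0.002, 0.12, -0.037, 0.08, 0, -0.004, 0.165, -0.037, 0.11, 0, -0.005, 0.21, -0.037, 0.14, 0, -0.007, 0.245, -0.037, 0.17, 0, -0.007, 0.2556, -0.037, 0.1765, 0]}}

```text
time_s: 17.65
position: [0.5363, 0.1706, 0.1506]
ee_rot: [3.107, 0.416, -0.011]
ft_force: [-0.8, 0.7, -3.1]
opening: 0.0135
```

Run:
```python
from h import *
go(*infr((.6078,.1925),15.4,-.075,0),.0806,15.4)
```

```text
t 17.65 pos [0.5363 0.1706 0.1506] yaw 15.23 F [-0.7881  0.6613 -3.1221] open 0.0135 | move [ 0.0003 -0.0025  0.07  ] turn -0.0029
```

>>> {"name": "move_arm", "arguments": {"moves": [0, -0.002, 0.03, 0, 0, 0, -0.002, 0.05, 0, 0, 0, -0.002, 0.06, 0, 0, 0, -0.002, 0.065, 0, 0, 0, -0.002, 0.067, 0, 0, 0, -0.002, 0.069, 0, 0, 0, -0.002, 0.07, 0, 0, 0, -0.002, 0.07, 0, 0]}}

```text
time_s: 18.65
position: [0.5359, 0.172, 0.0814]
ee_rot: [3.107, 0.415, -0.009]
ft_force: [-0.5, -1.9, 1.8]
opening: 0.0136
```

>>> {"name": "move_arm", "arguments": {"moves": [0, 0, 0, 0, 0.5, 0, 0, 0, 0, 0.5, 0, 0, 0, 0, 0.5, 0, 0, 0, 0, 0.5, 0, 0, -0.02, 0, 0.5, 0, 0, -0.05, 0, 0.5, 0, 0, -0.07, 0, 0.5, 0, 0, -0.07, 0, 0.5]}}

```text
time_s: 19.65
position: [0.5381, 0.173, 0.1544]
ee_rot: [3.108, 0.416, -0.001]
ft_force: [-0.7, 0.5, -0.5]
opening: 0.0465
```

Run:
```python
from h import *
print(infr((.5166,.4473),25.6,.037,0))
go(*infr((.5166,.4473),25.6,.037,0),.15,25.6)
```

```text
(np.float64(0.5499678034769891), np.float64(0.4632871727056733))
t 19.65 pos [0.5381 0.173  0.1544] yaw 15.23 F [-0.7105  0.4562 -0.5051] open 0.0465 | move [ 0.0878 -0.277   0.0026] turn -0.181
```

>>> {"name": "move_arm", "arguments": {"moves": [0.015, -0.045, 0, -0.03, 0.5, 0.03, -0.095, 0, -0.06, 0.5, 0.046, -0.145, 0, -0.1, 0.5, 0.062, -0.195, 0, -0.13, 0.5, 0.077, -0.242, 0, -0.16, 0.5, 0.0875, -0.277, 0, -0.181, 0.5, 0.0875, -0.277, 0, -0.181, 0.5, 0.0875, -0.277, 0, -0.181, 0.5]}}

```text
time_s: 20.65
position: [0.5493, 0.4624, 0.1512]
ee_rot: [3.057, 0.694, -0.005]
ft_force: [0.4, -0.7, 0.6]
opening: 0.0462
```

Run:
```python
from h import *
go(.5495,.4635,.0816,25.6)
snap('wrist','w3')
```

```text
t 20.65 pos [0.5493 0.4624 0.1512] yaw 25.59 F [ 0.3608 -0.7113  0.6053] open 0.0462 | move [ 0.001  -0.0014  0.0696] turn -0.0001
```

View pics/w3.png

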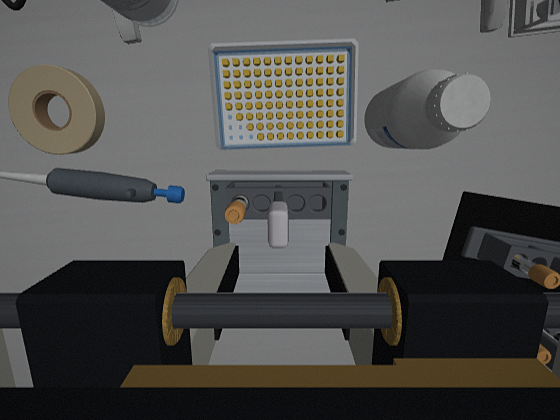

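The lane now holds only the single-tube rack, tab at (278,222), centred between the fingers. Gripping and pulling.

>>> {"name": "move_arm", "arguments": {"moves": [0.001, -0.002, 0.02, 0, 0.5, 0.001, -0.002, 0.045, 0, 0.5, 0.001, -0.002, 0.062, 0, 0.5, 0.001, -0.002, 0.069, 0, 0.5, 0.001, -0.002, 0.069, 0, 0, 0.001, -0.002, 0.069, 0, 0, 0.001, -0.002, 0.069, 0, 0, 0.001, -0.002, 0.069, 0, 0]}}

```text
time_s: 21.7
position: [0.5499, 0.4641, 0.0835]
ee_rot: [3.058, 0.694, -0.002]
ft_force: [-0.2, 1.1, -1.3]
opening: 0.014
```

>>> {"name": "move_arm", "arguments": {"moves": [0, 0, 0, 0, 0, 0, 0, 0, 0, 0, 0, 0, -0.002, 0, 0, -0.01, 0, -0.002, 0, 0, -0.022, 0, -0.002, 0, 0, -0.034, 0, -0.002, 0, 0, -0.046, 0, -0.002, 0, 0, -0.058, 0, -0.002, 0, 0]}}

```text
time_s: 22.7
position: [0.4966, 0.4387, 0.0856]
ee_rot: [3.058, 0.694, -0.003]
ft_force: [-0.7, 0.4, -1.6]
opening: 0.0136
```

Run:
```python
from h import *
go(.4325,.4062,.0845,25.6)
```

```text
t 22.7 pos [0.4966 0.4387 0.0856] yaw 25.56 F [-0.657   0.3813 -1.5675] open 0.0136 | move [-0.0718  0.0016  0.0014] turn -0.0006
```

>>> {"name": "move_arm", "arguments": {"moves": [-0.012, 0, 0, 0, 0, -0.024, 0, 0, 0, 0, -0.036, 0, 0, 0, 0, -0.048, 0.001, 0, 0, 0, -0.06, 0.001, 0, 0, 0, -0.072, 0.001, 0, 0, 0, -0.072, 0.001, 0, 0, 0, -0.072, 0.001, 0, 0, 0]}}

```text
time_s: 23.7
position: [0.4323, 0.4069, 0.0861]
ee_rot: [3.058, 0.694, -0.002]
ft_force: [0.9, 0.5, -2.1]
opening: 0.0138
```

>>> {"name": "move_arm", "arguments": {"moves": [0, 0, -0.03, 0, 0, 0, 0, -0.065, 0, 0, 0, 0.03, -0.1, 0, 0, -0.005, 0.07, -0.12, 0, 0, -0.015, 0.11, -0.12, 0, 0, -0.025, 0.15, -0.12, 0, 0, -0.035, 0.2, -0.12, 0, 0, -0.035, 0.2, -0.12, 0, 0]}}

```text
time_s: 24.7
position: [0.4884, 0.2092, 0.2077]
ee_rot: [3.058, 0.687, -0.001]
ft_force: [-1.6, 3.9, -3.2]
opening: 0.0138
```

Run:
```python
from h import *
go(.525,-.217,.2,35)
go(.47,0,.2,30)
```

```text
t 24.7 pos [0.4884 0.2092 0.2077] yaw 25.32 F [-1.5594  3.8859 -3.1686] open 0.0138 | move [-0.1491  0.4009  0.0106] turn -0.169
t 24.7 pos [0.4884 0.2092 0.2077] yaw 25.32 F [-1.5594  3.8859 -3.1686] open 0.0138 | move [-0.1061  0.1812  0.0091] turn -0.0817
```

Clearance to the parked tab is tight here; going straight up first, then I look.

>>> {"name": "move_arm", "arguments": {"moves": [-0.01, 0, -0.03, 0, 0, -0.05, 0.03, -0.06, -0.02, 0, -0.075, 0.08, -0.06, -0.04, 0, -0.09, 0.13, -0.06, -0.06, 0, -0.106, 0.18, -0.06, -0.08, 0, -0.115, 0.23, -0.06, -0.1, 0, -0.12, 0.26, -0.06, -0.1, 0, -0.12, 0.26, -0.06, -0.1, 0]}}

```text
time_s: 25.7
position: [0.4916, -0.0779, 0.2694]
ee_rot: [3.022, 0.835, -0.002]
ft_force: [-0.4, 1.0, -2.2]
opening: 0.0135
```

Run:
```python
from h import *
go(.525,-.217,.2,35)
im=snap('side'); snap('scene','s5')
q=proj('side',[.57,.187,.07])[0].astype(int);a=cv2.resize(im[q[1]-50:q[1]+50,q[0]-50:q[0]+50],(400,400))
im=cv2.imread('pics/s5.png');q=proj('scene',[.57,.187,.07])[0].astype(int);b=cv2.resize(im[q[1]-50:q[1]+50,q[0]-50:q[0]+50],(400,400))
cv2.imwrite('pics/m5.png',np.hstack([a,b]))
for t in('rack_two','rack_four'):
  for c in('side','scene'): print(t,c,[(d['xyz'],d['confidence']) for d in ctrl.place_of(c,t)[:2]])
```

```text
t 25.7 pos [ 0.4916 -0.0779  0.2694] yaw 30.9 F [-0.3608  0.9766 -2.1939] open 0.0135 | move [-0.0425  0.1361  0.0704] turn -0.0716
rack_two side [([0.6047, 0.1917, 0.0012], 0.69)]
rack_two scene [([0.6103, 0.1935, -0.0005], 0.58)]
rack_four side [([0.5236, 0.1641, 0.002], 0.92)]
rack_four scene [([0.5235, 0.1633, 0.0047], 0.7)]
```

View pics/m5.png

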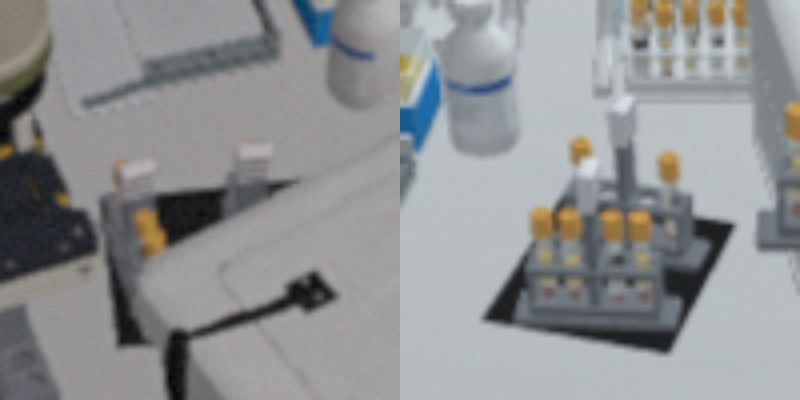

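Rack_four was nudged on the mat to about (0.523,0.164), but it stands upright and fully on the mat. I carry on to the holder and check there.

Run:
```python
from h import *
for z in(0,.1,.2): print(z,unproj('side',[[125,270],[155,270],[180,345],[150,352]],z)[:,:2].tolist(), unproj('scene',[[330,268],[405,265],[425,350],[335,355]],z)[:,:2].tolist())
```

```text
0 [[0.2202192044815522, -0.1626744535749408], [0.3049170644723551, -0.1492868100022391], [0.43202360076162544, -0.35443420144371063], [0.360029129202227, -0.3848788857677564]] [[0.4830070033921644, -0.15761354339721517], [0.5996367474961897, -0.32251020894752075], [0.36898926898939355, -0.4538264138453372], [0.2520845331359378, -0.2916741762655488]]
0.1 [[0.2596760895455414, -0.2126010538052947], [0.33798731330398785, -0.20022290456357816], [0.4555093900789027, -0.38990117124444995], [0.38894365663213826, -0.4180501762678886]] [[0.3910758471729291, -0.19979066353517116], [0.49391428769551327, -0.34518852977281356], [0.2905405498696879, -0.46097677770886875], [0.18745963498616564, -0.3179988146853054]]
0.2 [[0.29913297460953053, -0.2625276540356484], [0.37105756213562036, -0.251158999124917], [0.47899517939617986, -0.4253681410451892], [0.4178581840620495, -0.45122146676802066]] [[0.299144690953694, -0.24196778367312705], [0.38819182789483675, -0.3678668505981063], [0.21209183074998228, -0.4681271415724003], [0.12283473683639357, -0.34432345310506196]]
```

>>> {"name": "move_arm", "arguments": {"moves": [-0.005, 0.03, 0, -0.01, 0, -0.015, 0.06, 0, -0.03, 0, -0.025, 0.09, 0, -0.05, 0, -0.04, 0.12, 0, -0.07, 0, -0.0425, 0.136, 0, -0.0716, 0, -0.0425, 0.136, 0.03, -0.0716, 0, -0.0425, 0.136, 0.05, -0.0716, 0, -0.0425, 0.136, 0.07, -0.0716, 0]}}

```text
time_s: 27.0
position: [0.5252, -0.2135, 0.1996]
ee_rot: [2.988, 0.95, -0.001]
ft_force: [-0.4, -1.0, -2.0]
opening: 0.0135
```

Run:
```python
from h import *
go(.525,-.217,.15,35)
snap('wrist','w4')
for d in ctrl.place_of('wrist','holder')[:1]: print(d)
```

```text
t 27.0 pos [ 0.5252 -0.2135  0.1996] yaw 35.29 F [-0.3686 -1.0071 -2.021 ] open 0.0135 | move [-0.002   0.0025  0.0497] turn 0.005
{'xyz': [0.5248, -0.2157, 0.0014], 'confidence': 0.84}
```

View pics/w4.png

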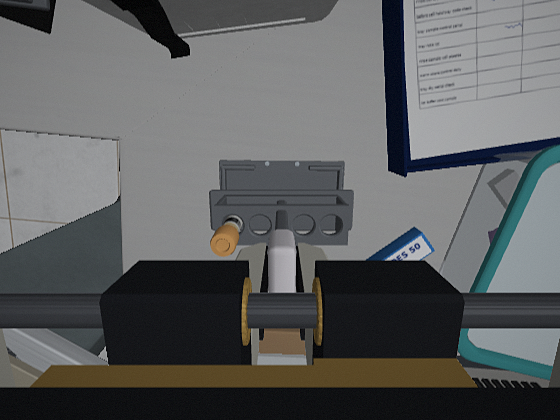

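Run:
```python
from h import *
e=unproj('wrist',[[219,162],[345,161]],.016)[:,:2]; print(e,np.linalg.norm(e[0]-e[1]))
d=e[0]-e[1];print('yaw',np.degrees(np.arctan2(d[1],d[0]))-90)
print('ctr',infr(e.mean(0),35,-.033,0))
# predicted corners of pocket/outer for (.525,-.217) yaw 35
for hx,hy,z in((.033,.076,.016),):
    print(proj('wrist',[(*infr((.525,-.217),35,hx,s*hy),z) for s in(1,-1)]))
snap('side')
r=ctrl.trace('side','holder'); print(ctrl.place_of('side','holder')[:1])
```

```text
[[ 0.506  -0.1366]
 [ 0.5914 -0.2553]] 0.14623925538131757
yaw 35.731966409836005
ctr (np.float64(0.5217023168737807), np.float64(-0.21484871445374135))
[[219.5761 159.9155]
 [350.6555 160.5646]]
[{'xyz': [0.5267, -0.2136, 0.0061], 'confidence': 0.8}]
```

Holder's far edge at (219,162)-(345,161), centred under the rack (210–354) with less than 1° yaw difference. I lower to just above the walls.

>>> {"name": "move_arm", "arguments": {"moves": [-0.001, 0.001, 0.03, 0, 0, -0.001, 0.001, 0.06, 0, 0, -0.001, 0.001, 0.085, 0, 0, -0.001, 0.001, 0.095, 0, 0, -0.001, 0.001, 0.096, 0, 0, -0.001, 0.001, 0.096, 0, 0, -0.001, 0.001, 0.096, 0, 0, -0.001, 0.001, 0.096, 0, 0]}}

```text
time_s: 28.25
position: [0.5259, -0.2165, 0.1064]
ee_rot: [2.986, 0.949, 0.001]
ft_force: [0.6, -0.4, -1.8]
opening: 0.0139
```

Run:
```python
from h import *
go(.5245,-.216,.0816,35.3)
im=snap('wrist');a=cv2.resize(im[130:270,190:370],None,fx=2.2,fy=2.2,interpolation=cv2.INTER_CUBIC)
im=snap('side');q=proj('side',[.5245,-.216,.05])[0].astype(int)
b=cv2.resize(im[q[1]-40:q[1]+40,q[0]-50:q[0]+50],(385,308),interpolation=cv2.INTER_CUBIC)
cv2.imwrite('pics/m6.png',np.hstack([a,b]))
```

```text
t 28.25 pos [ 0.5259 -0.2165  0.1064] yaw 35.26 F [ 0.5706 -0.4473 -1.7874] open 0.0139 | move [-0.0008 -0.0015  0.0248] turn -0.0007
```

View pics/m6.png

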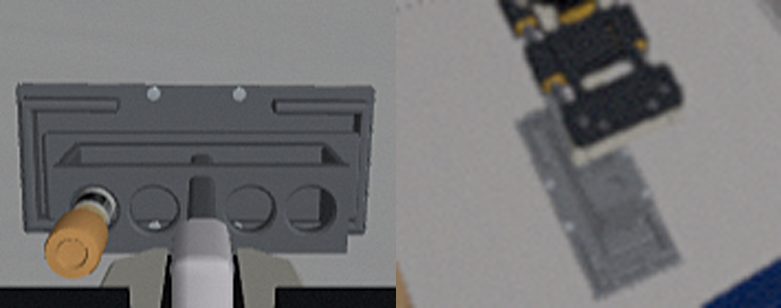

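Run:
```python
from h import *
uv=[[190+17/2.2,130+86/2.2],[190+375/2.2,130+86/2.2]]
e=unproj('wrist',uv,.016)[:,:2]; print(np.linalg.norm(e[0]-e[1]),'ctr',infr(e.mean(0),35.3,-.033,0))
s=ctrl.sense()['position']
print('rack foot far corners',proj('wrist',[(*infr(s[:2],35.3,.018,q),.037) for q in(.062,-.062)]),'in crop rows',(proj('wrist',[(*infr(s[:2],35.3,.018,.0),.037)])-[190,130])*2.2)
```

```text
0.14478308695636635 ctr (np.float64(0.5242573975889648), np.float64(-0.21523476063414107))
rack foot far corners [[207.4509 189.4822]
 [355.2851 189.1994]] in crop rows [[201.3081 130.5492]]
```

Run:
```python
from h import *
from scipy.optimize import least_squares
s=ctrl.sense(); c=ctrl.get_calibration('wrist')
M=R.from_rotvec(s['ee_rot']).as_matrix(); mt=np.array(c['mount'])
def pr(P,dz):
    W=np.eye(4);W[:3,:3]=M;W[:3,3]=s['position']+[0,0,dz];T=W@mt
    p=(np.array(P)-T[:3,3])@T[:3,:3];return np.c_[c['fx']*p[:,0]/p[:,2]+c['cx'],c['fy']*p[:,1]/p[:,2]+c['cy']]
h=np.array([[190+17/2.2,130+86/2.2],[190+375/2.2,130+86/2.2]])
f=np.array([[190+45/2.2,130+132/2.2],[190+348/2.2,130+132/2.2]])
def res(v):
    hx,hy,dz,rx,ry=v
    return np.r_[(pr([(*infr((hx,hy),35.3,.033,q),.016) for q in(.076,-.076)],dz)-h).ravel(),
      (pr([(*infr((rx,ry),35.3,.018,q),.037) for q in(.062,-.062)],dz)-f).ravel()]
r=least_squares(res,[.525,-.216,0,.526,-.216]); print(r.x,r.fun)
d=r.x[:2]-r.x[3:];a=np.radians(35.3);print('rack->holder in frame',d@[np.cos(a),np.sin(a)],d@[-np.sin(a),np.cos(a)])
```

```text
[ 0.5227 -0.2164  0.017   0.5217 -0.2172] [ 0.6235  0.076  -0.6286 -0.1515 -0.6749  0.1695  0.6797 -0.0989]
rack->holder in frame 0.0012517695021519904 9.705544843048685e-05
```

Rack and holder agree to about 1 mm; seating.

>>> {"name": "move_arm", "arguments": {"moves": [0.001, 0, 0.006, 0, 0, 0.001, 0, 0.012, 0, 0, 0.001, 0, 0.017, 0, 0, 0.001, 0, 0.021, 0, 0, 0.001, 0, 0.023, 0, 0, 0.001, 0, 0.0245, 0, 0, 0.001, 0, 0.0255, 0, 0, 0.001, 0, 0.0255, 0, 0]}}

```text
time_s: 29.35
position: [0.5272, -0.216, 0.0833]
ee_rot: [2.986, 0.949, 0.003]
ft_force: [-7.3, 5.6, 16.4]
opening: 0.0136
```

Run:
```python
from h import *
go(.5259,-.2165,.0816,35.3)
```

```text
t 29.35 pos [ 0.5272 -0.216   0.0833] yaw 35.27 F [-7.3361  5.63   16.4188] open 0.0136 | move [-0.0014 -0.0004  0.0017] turn -0.0005
```

>>> {"name": "move_arm", "arguments": {"moves": [0, 0, -0.001, 0, 0.5, 0, 0, -0.001, 0, 0.5, 0, 0, -0.001, 0, 0.5, 0, 0, -0.001, 0, 0.5, 0, 0, -0.02, 0, 0.5, 0, 0, -0.05, 0, 0.5, 0, 0, -0.09, 0, 0.5, 0, 0, -0.11, 0, 0.5]}}

```text
time_s: 30.35
position: [0.5281, -0.2158, 0.1973]
ee_rot: [2.983, 0.948, 0.008]
ft_force: [0.7, 0.8, 0.6]
opening: 0.0465
```

Run:
```python
from h import *
go(.5235,.164,.2,15.4)
im=snap('wrist');a=im[90:260,170:390]
a=cv2.resize(a,None,fx=1.8,fy=1.8,interpolation=cv2.INTER_CUBIC)
im=snap('side');q=proj('side',[.5245,-.216,.05])[0].astype(int)
b=cv2.resize(im[q[1]-40:q[1]+40,q[0]-50:q[0]+50],(382,306),interpolation=cv2.INTER_CUBIC)
cv2.imwrite('pics/m7.png',np.hstack([a,b]))
print([(d['xyz'],d['confidence']) for d in ctrl.place_of('side','rack_urgent')[:1]])
```

```text
t 30.35 pos [ 0.5281 -0.2158  0.1973] yaw 35.27 F [0.6835 0.7958 0.6177] open 0.0465 | move [ 0.2156 -0.3127 -0.0065] turn 0.3469
[([0.5283, -0.2192, 0.0042], 0.8)]
```

View pics/m7.png

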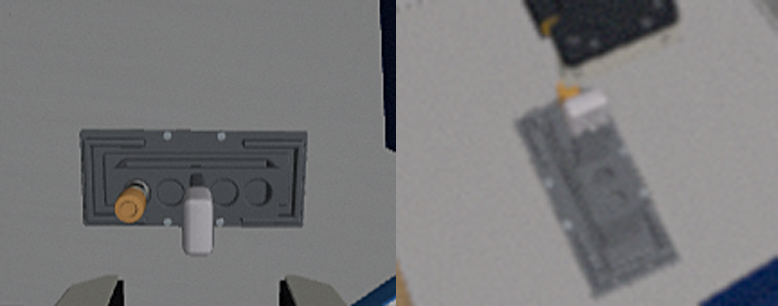

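The urgent rack sits level inside the holder's walls, with margins on all sides (crop (80–307,130–225)). Next is rack_four.

>>> {"name": "move_arm", "arguments": {"moves": [0.015, -0.045, 0, 0.03, 0.5, 0.035, -0.09, 0, 0.08, 0.5, 0.055, -0.135, 0, 0.12, 0.5, 0.075, -0.179, 0, 0.17, 0.5, 0.11, -0.212, 0, 0.22, 0.5, 0.145, -0.245, 0, 0.27, 0.5, 0.18, -0.28, 0, 0.32, 0.5, 0.2156, -0.3127, 0, 0.347, 0.5]}}

```text
time_s: 31.5
position: [0.5218, 0.1657, 0.1888]
ee_rot: [3.104, 0.418, 0.003]
ft_force: [0.4, 0.0, 0.2]
opening: 0.0466
```

Run:
```python
from h import *
go(.5235,.164,.15,15.4)
im=snap('wrist'); q=proj('wrist',[.5235,.164,.139])[0]; print(q)
print([(d['xyz'],d['confidence']) for d in ctrl.place_of('wrist','rack_four')[:1]])
cv2.imwrite('pics/w5.png',im)
```

```text
t 31.5 pos [0.5218 0.1657 0.1888] yaw 15.33 F [0.3543 0.0371 0.1645] open 0.0466 | move [0.0012 0.0017 0.0388] turn -0.0012
[290.0176 216.4927]
[([0.5234, 0.1641, 0.0028], 0.84)]
```

View pics/w5.png

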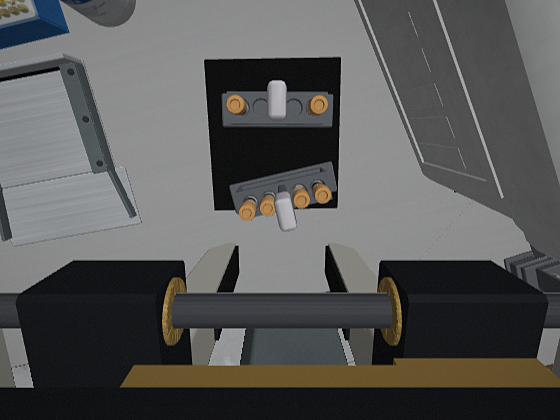

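Rack_four stands at the near edge of the mat, turned about 15° (caps from (248,212) to (322,192), tab at (286,212)). rack_two is straight at (277,98).

Run:
```python
from h import *
e=unproj('wrist',[[248,213],[322,192]],.097)[:,:2]; d=e[0]-e[1]; y=np.degrees(np.arctan2(d[1],d[0]))-90
t=unproj('wrist',[[286,212]],.139)[0]; print(e,np.linalg.norm(d),'yaw',y,'tab',t)
t2=unproj('wrist',[[277,99]],.139)[0]; print('two tab',t2)
for z in (.15,.0806): go(.5225,.165,z,y)
```

```text
[[0.5059 0.1952]
 [0.543  0.1351]] 0.07056969355262548 yaw 31.684572690353107 tab [0.5259 0.1654 0.139 ]
two tab [0.6058 0.1948 0.139 ]
t 31.6 pos [0.5217 0.1682 0.1884] yaw 15.59 F [ 0.6063  0.0049 -0.6328] open 0.0464 | move [-0.0001  0.0029  0.0384] turn -0.281
t 31.6 pos [0.5217 0.1682 0.1884] yaw 15.59 F [ 0.6063  0.0049 -0.6328] open 0.0464 | move [-0.0001  0.0023  0.1078] turn -0.281
```

>>> {"name": "move_arm", "arguments": {"moves": [0.002, 0.003, 0, -0.14, 0.5, 0.002, 0.003, 0, -0.27, 0.5, 0.002, 0.003, 0.02, -0.27, 0.5, 0.002, 0.003, 0.05, -0.27, 0.5, 0.002, 0.003, 0.08, -0.27, 0.5, 0.002, 0.003, 0.1, -0.27, 0.5, 0.002, 0.003, 0.107, -0.27, 0.5, 0.002, 0.003, 0.107, -0.27, 0.5]}}

```text
time_s: 32.6
position: [0.5246, 0.1647, 0.0811]
ee_rot: [3.019, 0.837, -0.0]
ft_force: [-0.2, 0.4, 0.7]
opening: 0.0466
```

>>> {"name": "move_arm", "arguments": {"moves": [0, 0, 0, 0, 0, 0, 0, 0, 0, 0, 0, 0, 0, 0, 0, 0, 0, 0, 0, 0, 0, 0, 0, 0, 0, 0, 0, 0, 0, 0, 0, 0, 0, 0, 0, 0, 0, -0.02, 0, 0]}}

```text
time_s: 33.6
position: [0.5222, 0.1647, 0.0994]
ee_rot: [3.02, 0.838, -0.008]
ft_force: [0.4, 0.4, -3.9]
opening: 0.0139
```

Run:
```python
from h import *
go(.431,.4055,.16,25.6)
```

```text
t 33.6 pos [0.5222 0.1647 0.0994] yaw 31.01 F [ 0.4212  0.4009 -3.86  ] open 0.0139 | move [ 0.0454 -0.253  -0.0625] turn 0.0944
```

>>> {"name": "move_arm", "arguments": {"moves": [0, -0.005, -0.03, 0, 0, 0.005, -0.03, -0.0625, 0.01, 0, 0.013, -0.075, -0.0625, 0.03, 0, 0.022, -0.12, -0.0625, 0.05, 0, 0.03, -0.165, -0.0625, 0.06, 0, 0.038, -0.21, -0.0625, 0.08, 0, 0.0454, -0.2515, -0.0625, 0.094, 0, 0.0454, -0.2515, -0.0625, 0.094, 0]}}

```text
time_s: 34.6
position: [0.4298, 0.4068, 0.1606]
ee_rot: [3.055, 0.701, -0.009]
ft_force: [-0.6, -0.5, -1.5]
opening: 0.014
```

Run:
```python
from h import *
go(.432,.406,.085,25.6)
im=snap('wrist','w6'); 
go(.432,.406,.085,25.6)
for t in('lane','rack_four'): print(t,[(d['xyz'],round(d['confidence'],2)) for d in ctrl.place_of('wrist',t)[:1]])
g=cv2.cvtColor(im,cv2.COLOR_BGR2GRAY); print(proj('wrist',[(*infr((.4855,.4305),25.6,.09,q),.018) for q in(.0745,-.0745)]))
```

```text
t 34.6 pos [0.4298 0.4068 0.1606] yaw 25.84 F [-0.5925 -0.4628 -1.4973] open 0.014 | move [0.0022 0.0013 0.0756] turn 0.0042
t 34.65 pos [0.4307 0.4053 0.1605] yaw 25.79 F [ 0.5785 -0.3453 -1.5388] open 0.0139 | move [ 0.002  -0.0006  0.0754] turn 0.0032
lane [([0.4853, 0.4359, -0.0036], 0.98)]
rack_four [([0.428, 0.4064, 0.0804], 0.59)]
[[201.7471  38.3775]
 [357.9481  38.8823]]
```

View pics/w6.png

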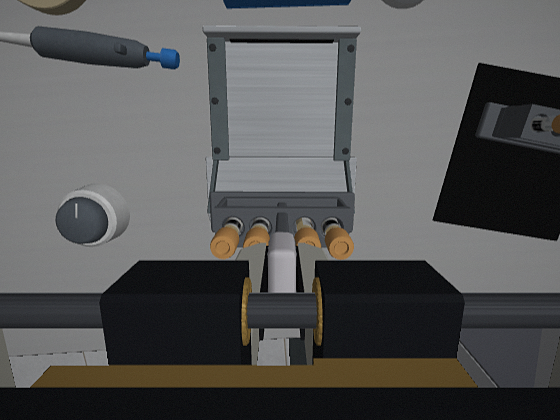

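The empty lane is centred at column 281 (rear stop (203,27)-(360,26)) and rack_four is parallel to it, centred at 282. Lowering into the mouth, then sliding in. The viewer's allowance is now used up, so further checks are numeric.

>>> {"name": "move_arm", "arguments": {"moves": [0.001, 0, 0.03, 0, 0, 0.001, 0, 0.05, 0, 0, 0.001, 0, 0.062, 0, 0, 0.001, 0, 0.07, 0, 0, 0.001, 0, 0.074, 0, 0, 0.001, 0, 0.075, 0, 0, 0.001, 0, 0.075, 0, 0, 0.001, 0, 0.075, 0, 0]}}

```text
time_s: 35.75
position: [0.4327, 0.4037, 0.0859]
ee_rot: [3.055, 0.696, -0.007]
ft_force: [-1.4, -0.1, -3.0]
opening: 0.0139
```

Run:
```python
from h import *
go(.5499,.4641,.0852,25.6)
```

```text
t 35.75 pos [0.4327 0.4037 0.0859] yaw 25.65 F [-1.406  -0.1288 -2.952 ] open 0.0139 | move [ 0.1318 -0.0037 -0.0002] turn 0.0008
```

>>> {"name": "move_arm", "arguments": {"moves": [0, -0.003, 0, 0, 0, 0.008, -0.003, 0, 0, 0, 0.02, -0.003, 0, 0, 0, 0.032, -0.003, 0, 0, 0, 0.044, -0.003, 0, 0, 0, 0.056, -0.003, 0, 0, 0, 0.068, -0.003, 0, 0, 0, 0.08, -0.003, 0, 0, 0]}}

```text
time_s: 36.75
position: [0.5042, 0.4414, 0.0853]
ee_rot: [3.055, 0.695, -0.007]
ft_force: [0.3, -0.5, -2.4]
opening: 0.0139
```

Run:
```python
from h import *
go(.5499,.4641,.0852,25.6)
```

```text
t 36.75 pos [0.5042 0.4414 0.0853] yaw 25.65 F [ 0.2718 -0.5354 -2.3897] open 0.0139 | move [ 0.051  -0.0007 -0.0002] turn 0.0008
```

>>> {"name": "move_arm", "arguments": {"moves": [0.01, 0, 0, 0, 0, 0.02, 0, 0, 0, 0, 0.03, 0, 0, 0, 0, 0.038, 0, 0, 0, 0, 0.044, 0, 0, 0, 0, 0.048, 0, 0, 0, 0, 0.05, 0, 0, 0, 0, 0.05, 0, 0, 0, 0]}}

```text
time_s: 37.75
position: [0.5493, 0.463, 0.085]
ee_rot: [3.055, 0.695, -0.007]
ft_force: [0.2, 0.1, -2.3]
opening: 0.0137
```

Run:
```python
from h import *
go(.5499,.4641,.0852,25.6)
```

```text
t 37.75 pos [0.5493 0.463  0.085 ] yaw 25.64 F [ 0.2253  0.1193 -2.3357] open 0.0137 | move [ 0.001  -0.0007 -0.0003] turn 0.0008
```

No contact yet; pushing gently to the stop, and setting down.

>>> {"name": "move_arm", "arguments": {"moves": [0.001, 0, 0, 0, 0, 0.002, 0, 0.001, 0, 0, 0.003, 0, 0.001, 0, 0, 0.003, 0, 0.001, 0, 0, 0.003, 0, 0.001, 0, 0, 0.003, 0, 0.001, 0, 0, 0.003, 0, 0.001, 0, 0, 0.003, 0, 0.001, 0, 0]}}

```text
time_s: 38.75
position: [0.552, 0.4644, 0.084]
ee_rot: [3.055, 0.696, -0.007]
ft_force: [0.9, -0.1, -1.6]
opening: 0.0133
```

Run:
```python
from h import *
go(.5499,.4641,.0852,25.6)
```

```text
t 38.75 pos [0.552  0.4644 0.084 ] yaw 25.65 F [ 0.8671 -0.0943 -1.5808] open 0.0133 | move [-0.002  -0.0007 -0.0012] turn 0.0008
```

>>> {"name": "move_arm", "arguments": {"moves": [0.001, 0, 0, 0, 0, 0.002, 0, 0, 0, 0, 0.003, 0, 0, 0, 0, 0.003, 0, 0, 0, 0, 0.003, 0, 0, 0, 0, 0.003, 0, 0, 0, 0, 0.003, 0, 0, 0, 0, 0.003, 0, 0, 0, 0]}}

```text
time_s: 39.75
position: [0.5546, 0.4656, 0.0838]
ee_rot: [3.055, 0.696, -0.007]
ft_force: [-3.4, -1.5, -1.3]
opening: 0.0136
```

Run:
```python
from h import *
go(.5499,.4641,.0852,25.6)
```

```text
t 39.75 pos [0.5546 0.4656 0.0838] yaw 25.65 F [-3.3822 -1.511  -1.3354] open 0.0136 | move [-0.0049 -0.0007 -0.0013] turn 0.0009
```

>>> {"name": "move_arm", "arguments": {"moves": [0.001, 0, 0, 0, 0, 0.002, 0, 0, 0, 0, 0.002, 0, 0, 0, 0, 0.002, 0, 0, 0, 0, 0.002, 0, 0, 0, 0, 0.002, 0, 0, 0, 0, 0.002, 0, 0, 0, 0, 0.002, 0, 0, 0, 0]}}

```text
time_s: 40.75
position: [0.5565, 0.4665, 0.0839]
ee_rot: [3.055, 0.695, -0.007]
ft_force: [-1.4, -0.5, -1.2]
opening: 0.0134
```

Run:
```python
from h import *
go(.5499,.4641,.0852,25.6)
```

```text
t 40.75 pos [0.5565 0.4665 0.0839] yaw 25.64 F [-1.3735 -0.5305 -1.2348] open 0.0134 | move [-0.007  -0.0007 -0.0013] turn 0.0008
```

>>> {"name": "move_arm", "arguments": {"moves": [0, 0, 0, 0, 0.5, 0, 0, 0, 0, 0.5, 0, 0, 0, 0, 0.5, 0, 0, 0, 0, 0.5, -0.002, 0, -0.02, 0, 0.5, -0.006, 0.001, -0.05, 0, 0.5, -0.008, 0.001, -0.067, 0, 0.5, -0.008, 0.001, -0.067, 0, 0.5]}}

```text
time_s: 41.75
position: [0.5511, 0.4638, 0.1542]
ee_rot: [3.057, 0.696, -0.0]
ft_force: [0.5, 1.4, -0.5]
opening: 0.0466
```

Run:
```python
from h import *
go(.5493,.4624,.1512,25.6)
im=snap('wrist','w7'); ref=cv2.imread('pics/w3.png')
G=lambda i:cv2.cvtColor(i,cv2.COLOR_BGR2GRAY)
def match(name,x0,y0,x1,y1):
    t=G(ref)[y0:y1,x0:x1]; s=G(im)[y0-15:y1+15,x0-15:x1+15]
    r=cv2.matchTemplate(s,t,cv2.TM_CCOEFF_NORMED); _,v,_,l=cv2.minMaxLoc(r); print(name,'shift',l[0]-15,l[1]-15,round(v,3))
match('rearstop',200,165,360,180); match('bolts R',332,178,352,240); match('bolts L',212,178,228,240)
match('tab',262,198,295,250); match('deck strip',305,190,330,230); match('deck far edge',290,182,325,196)
```

```text
t 41.75 pos [0.5511 0.4638 0.1542] yaw 25.65 F [ 0.4601  1.4327 -0.4511] open 0.0466 | move [-0.0022  0.0004  0.003 ] turn 0.0009
rearstop shift 1 2 0.884
bolts R shift 0 2 0.936
bolts L shift 1 2 0.824
tab shift 4 2 0.865
deck strip shift -9 2 0.664
deck far edge shift 3 1 0.624
```

rack_four is home (tab and rear stop shift the same 2 px as the reference view of a rack at x=70). Now rack_two.

```bash
python3 -c "
from h import *
go(.6073,.193,.155,15.4)"
```

```text
t 41.8 pos [0.5503 0.4631 0.152 ] yaw 25.65 F [ 0.2172 -0.7143 -0.1359] open 0.0463 | move [-0.0656  0.2682 -0.0009] turn 0.1789
```

>>> {"name": "move_arm", "arguments": {"moves": [-0.01, 0.045, -0.003, 0.03, 0.5, -0.022, 0.09, -0.003, 0.06, 0.5, -0.034, 0.14, -0.003, 0.1, 0.5, -0.046, 0.19, -0.003, 0.13, 0.5, -0.058, 0.24, -0.003, 0.16, 0.5, -0.0656, 0.268, -0.003, 0.179, 0.5, -0.0656, 0.268, -0.003, 0.179, 0.5, -0.0656, 0.268, -0.003, 0.179, 0.5]}}

```text
time_s: 42.8
position: [0.6065, 0.1937, 0.156]
ee_rot: [3.106, 0.42, -0.006]
ft_force: [-0.4, 0.9, -1.1]
opening: 0.0466
```

Run:
```python
from h import *
go(.6075,.193,.0812,15.4)
im=snap('wrist','w8')
d=ctrl.place_of('wrist','rack_two')[:1]; print(d)
# tab blob: bright, near centre
m=(im.min(2)>120).astype(np.uint8); m[:150]=0; m[258:]=0
n,l,st,ce=cv2.connectedComponentsWithStats(m)
for i in range(1,n):
    if st[i,4]>150 and 200<ce[i][0]<360: print('bright',st[i],ce[i])
print('tab top pred',proj('wrist',[(*infr((.6075,.193),15.4,sx*.014,sy*.007),.139) for sx in(-1,1) for sy in(-1,1)]).round(0).tolist())
h=cv2.cvtColor(im,cv2.COLOR_BGR2HSV); o=((h[...,0]>5)&(h[...,0]<22)&(h[...,1]>130)).astype(np.uint8); o[260:]=0
n,l,st,ce=cv2.connectedComponentsWithStats(o)
for i in range(1,n):
    if st[i,4]>80 and ce[i][0]>180 and ce[i][0]<380: print('cap',ce[i],st[i,4])
```

```text
t 42.8 pos [0.6065 0.1937 0.156 ] yaw 15.41 F [-0.3692  0.8926 -1.0746] open 0.0466 | move [0.0011 0.0004 0.0748] turn 0.0001
[{'xyz': [0.6053, 0.1972, 0.0017], 'confidence': 0.56}]
bright [275 201  19  45 772] [283.7254 223.5466]
tab top pred [[294.0, 246.0], [274.0, 246.0], [294.0, 207.0], [274.0, 207.0]]
cap [240.0657 211.6857] 350
cap [325.0665 211.948 ] 346
```

Tab is at (284,223) and the caps are level at row 212, matching the prediction. Grasping.

>>> {"name": "move_arm", "arguments": {"moves": [0.001, 0, 0.03, 0, 0.5, 0.001, 0, 0.055, 0, 0.5, 0.001, 0, 0.07, 0, 0.5, 0.001, 0, 0.0745, 0, 0.5, 0.001, 0, 0.0745, 0, 0, 0.001, 0, 0.0745, 0, 0, 0.001, 0, 0.0745, 0, 0, 0.001, 0, 0.0745, 0, 0]}}

```text
time_s: 43.9
position: [0.6079, 0.1939, 0.0825]
ee_rot: [3.106, 0.422, -0.003]
ft_force: [-0.2, -1.8, 2.0]
opening: 0.0139
```

>>> {"name": "move_arm", "arguments": {"moves": [0, 0, 0, 0, 0, 0, 0, 0, 0, 0, 0, 0, 0, 0, 0, 0, 0, -0.02, 0, 0, 0, 0, -0.04, 0, 0, 0, 0, -0.07, 0, 0, 0, 0, -0.08, 0, 0, 0, 0, -0.08, 0, 0]}}

```text
time_s: 44.9
position: [0.6089, 0.1948, 0.1642]
ee_rot: [3.106, 0.422, 0.001]
ft_force: [-0.4, -0.3, -2.3]
opening: 0.0138
```

```bash
python3 -c "
from h import *
go(.4315,.4055,.16,25.6)"
```

```text
t 44.9 pos [0.6089 0.1948 0.1642] yaw 15.47 F [-0.4376 -0.3294 -2.2769] open 0.0138 | move [-0.1147 -0.2504  0.0024] turn -0.1767
```

>>> {"name": "move_arm", "arguments": {"moves": [-0.017, -0.037, 0.002, -0.03, 0, -0.035, -0.077, 0.002, -0.05, 0, -0.053, -0.117, 0.002, -0.08, 0, -0.071, -0.157, 0.002, -0.11, 0, -0.089, -0.197, 0.002, -0.14, 0, -0.106, -0.233, 0.002, -0.165, 0, -0.1147, -0.2504, 0.002, -0.1767, 0, -0.1147, -0.2504, 0.002, -0.1767, 0]}}

```text
time_s: 45.9
position: [0.4306, 0.4057, 0.1595]
ee_rot: [3.055, 0.697, -0.002]
ft_force: [0.5, -0.4, -2.3]
opening: 0.0139
```

Run:
```python
from h import *
go(.4315,.4058,.0855,25.6)
im=snap('wrist','w9'); ref=cv2.imread('pics/w6.png')
G=lambda i:cv2.cvtColor(i,cv2.COLOR_BGR2GRAY)
def match(name,x0,y0,x1,y1):
    t=G(ref)[y0:y1,x0:x1]; s=G(im)[y0-15:y1+15,x0-15:x1+15]
    r=cv2.matchTemplate(s,t,cv2.TM_CCOEFF_NORMED); _,v,_,l=cv2.minMaxLoc(r); print(name,'shift',l[0]-15,l[1]-15,round(v,3))
match('rearstop',200,20,364,40); match('rail R',335,60,355,170); match('mouth',205,150,355,195); match('deck',210,190,360,210)
```

```text
t 45.9 pos [0.4306 0.4057 0.1595] yaw 25.7 F [ 0.4732 -0.4042 -2.285 ] open 0.0139 | move [ 0.001  -0.0002  0.074 ] turn 0.0017
rearstop shift -2 15 0.522
rail R shift -2 1 0.852
mouth shift -2 0 0.906
deck shift 0 -1 0.91
```

>>> {"name": "move_arm", "arguments": {"moves": [0.001, -0.001, 0.03, 0, 0, 0.001, -0.001, 0.05, 0, 0, 0.001, -0.001, 0.061, 0, 0, 0.001, -0.001, 0.069, 0, 0, 0.001, -0.001, 0.073, 0, 0, 0.001, -0.001, 0.074, 0, 0, 0.001, -0.001, 0.074, 0, 0, 0.001, -0.001, 0.074, 0, 0]}}

```text
time_s: 46.95
position: [0.4323, 0.406, 0.0863]
ee_rot: [3.056, 0.695, 0.0]
ft_force: [0.0, 0.2, -2.0]
opening: 0.014
```

```bash
python3 -c "
from h import *
go(.5166,.4473,.0855,25.6)"
```

```text
t 46.95 pos [0.4323 0.406  0.0863] yaw 25.63 F [ 0.0078  0.2283 -1.9701] open 0.014 | move [ 0.0938 -0.0008  0.0006] turn 0.0005
```

>>> {"name": "move_arm", "arguments": {"moves": [0.006, -0.001, 0, 0, 0, 0.018, -0.001, 0, 0, 0, 0.03, -0.001, 0, 0, 0, 0.043, -0.001, 0, 0, 0, 0.056, -0.001, 0, 0, 0, 0.069, -0.001, 0, 0, 0, 0.08, -0.001, 0, 0, 0, 0.088, -0.001, 0, 0, 0]}}

```text
time_s: 47.95
position: [0.512, 0.4452, 0.0859]
ee_rot: [3.056, 0.695, 0.0]
ft_force: [-0.0, -0.9, -1.6]
opening: 0.0139
```

```bash
python3 -c "
from h import *
go(.5166,.4473,.0855,25.6)"
```

```text
t 47.95 pos [0.512  0.4452 0.0859] yaw 25.62 F [-0.0374 -0.9292 -1.6263] open 0.0139 | move [0.0051 0.0001 0.0003] turn 0.0003
```

>>> {"name": "move_arm", "arguments": {"moves": [0.001, 0, 0.001, 0, 0, 0.002, 0, 0.001, 0, 0, 0.003, 0, 0.001, 0, 0, 0.004, 0, 0.001, 0, 0, 0.005, 0, 0.001, 0, 0, 0.006, 0, 0.001, 0, 0, 0.006, 0, 0.001, 0, 0, 0.006, 0, 0.001, 0, 0]}}

```text
time_s: 48.95
position: [0.5174, 0.4478, 0.0849]
ee_rot: [3.056, 0.695, 0.0]
ft_force: [-0.5, 0.9, -2.4]
opening: 0.0137
```

>>> {"name": "move_arm", "arguments": {"moves": [0.001, 0, 0, 0, 0, 0.002, 0, 0, 0, 0, 0.002, 0, 0, 0, 0, 0.002, 0, 0, 0, 0, 0.002, 0, 0, 0, 0, 0.002, 0, 0, 0, 0, 0.002, 0, 0, 0, 0, 0.002, 0, 0, 0, 0]}}

```text
time_s: 49.95
position: [0.5191, 0.4487, 0.0848]
ee_rot: [3.056, 0.695, -0.0]
ft_force: [-1.7, -0.3, -2.5]
opening: 0.0138
```

>>> {"name": "move_arm", "arguments": {"moves": [0.001, 0, 0.001, 0, 0, 0.002, 0, 0.001, 0, 0, 0.002, 0, 0.001, 0, 0, 0.002, 0, 0.001, 0, 0, 0.002, 0, 0.001, 0, 0, 0.002, 0, 0.001, 0, 0, 0.002, 0, 0.001, 0, 0, 0.002, 0, 0.001, 0, 0]}}

```text
time_s: 50.95
position: [0.5209, 0.4494, 0.0837]
ee_rot: [3.056, 0.695, -0.0]
ft_force: [-3.3, -1.6, 0.1]
opening: 0.0133
```

>>> {"name": "move_arm", "arguments": {"moves": [0.001, 0, 0, 0, 0, 0.002, 0, 0, 0, 0, 0.002, 0, 0, 0, 0, 0.002, 0, 0, 0, 0, 0.002, 0, 0, 0, 0, 0.002, 0, 0, 0, 0, 0.002, 0, 0, 0, 0, 0.002, 0, 0, 0, 0]}}

```text
time_s: 51.95
position: [0.5229, 0.4503, 0.0839]
ee_rot: [3.056, 0.695, 0.0]
ft_force: [-2.5, -2.3, 0.6]
opening: 0.0138
```

>>> {"name": "move_arm", "arguments": {"moves": [0, 0, 0, 0, 0.5, 0, 0, 0, 0, 0.5, 0, 0, 0, 0, 0.5, 0, 0, 0, 0, 0.5, 0, 0, -0.03, 0, 0.7, 0, 0, -0.07, 0, 1, -0.02, 0, -0.12, 0, 1, -0.045, 0, -0.137, 0.015, 1]}}

```text
time_s: 52.95
position: [0.4833, 0.4329, 0.2256]
ee_rot: [3.064, 0.672, 0.009]
ft_force: [0.7, -0.1, 0.3]
opening: 0.0824
```

Run:
```python
from h import *
go(.4814,.4311,.2209,24.75)
```

```text
t 52.95 pos [0.4833 0.4329 0.2256] yaw 24.73 F [ 0.6909 -0.0534  0.3124] open 0.0824 | move [-0.0025  0.0008  0.0047] turn -0.0004
```

>>> {"name": "move_arm", "arguments": {"moves": [-0.0025, 0.001, 0.005, 0, 1, -0.0025, 0.001, 0.005, 0, 1, -0.0025, 0.001, 0.005, 0, 1, -0.0025, 0.001, 0.005, 0, 1, -0.0025, 0.001, 0.005, 0, 1, -0.0025, 0.001, 0.005, 0, 1, -0.0025, 0.001, 0.005, 0, 1, -0.0025, 0.001, 0.005, 0, 1]}}

```text
time_s: 53.95
position: [0.4815, 0.431, 0.2206]
ee_rot: [3.064, 0.672, 0.01]
ft_force: [-0.2, -0.5, -0.4]
opening: 0.0927
```

Run:
```python
from h import *
go(.4814,.4311,.2209,24.75)
im=snap('wrist','w10'); ref=cv2.imread('pics/w1.png')
G=lambda i:cv2.resize(cv2.cvtColor(i,cv2.COLOR_BGR2GRAY),None,fx=4,fy=4,interpolation=cv2.INTER_CUBIC)
g,r0=G(im),G(ref)
def match(name,x0,y0,x1,y1):
    t=r0[4*y0:4*y1,4*x0:4*x1]; s=g[4*y0-40:4*y1+40,4*x0-40:4*x1+40]
    r=cv2.matchTemplate(s,t,cv2.TM_CCOEFF_NORMED); _,v,_,l=cv2.minMaxLoc(r); print(name,'shift',(l[0]-40)/4,(l[1]-40)/4,round(v,3))
match('rearstop L',214,96,265,108); match('rail L',220,110,238,200); match('rail R',326,110,342,200)
match('tab rear',268,100,292,138); match('tab mid',268,145,292,182); match('cap4->R outer mid',308,150,326,168);match('tip box',225,20,345,85)
h=cv2.cvtColor(im,cv2.COLOR_BGR2HSV); o=((h[...,0]>5)&(h[...,0]<22)&(h[...,1]>130)).astype(np.uint8)
n,l,st,ce=cv2.connectedComponentsWithStats(o)
for i in range(1,n):
    if st[i,4]>80 and 95<ce[i][1]<245: print('cap',ce[i].round(1),st[i,4])
for c in('side','scene'):
    snap(c)
    for t in('rack_two','rack_four','rack_urgent','bottle','tip_box','slide_box'): print(c,t,[(np.round(d['xyz'],3),round(d['confidence'],2)) for d in ctrl.place_of(c,t)[:1]])
```

```text
t 53.95 pos [0.4815 0.431  0.2206] yaw 24.73 F [-0.1861 -0.5121 -0.4467] open 0.0927 | move [-0.     -0.0001 -0.0003] turn -0.0004
rearstop L shift -1.25 0.75 0.987
rail L shift -1.25 1.0 0.904
rail R shift -1.0 0.75 0.896
tab rear shift 2.0 0.25 0.931
tab mid shift 2.25 -2.25 0.768
cap4->R outer mid shift 1.75 -0.75 0.949
tip box shift -1.25 1.0 0.981
cap [296.9 121.1] 204
cap [317.3 120.8] 216
cap [243.6 122. ] 216
cap [263.8 121.6] 205
cap [317.3 158.4] 207
cap [245.6 159.5] 207
side rack_two [(array([0.519, 0.445, 0.   ]), 0.92)]
side rack_four [(array([0.552, 0.463, 0.008]), 0.77)]
side rack_urgent [(array([ 0.526, -0.218,  0.008]), 0.89)]
side bottle [(array([ 0.67 ,  0.393, -0.007]), 0.94)]
side tip_box [(array([ 0.638,  0.497, -0.006]), 0.97)]
side slide_box [(array([ 0.544, -0.385, -0.001]), 0.9)]
scene rack_two [(array([0.522, 0.447, 0.002]), 0.62)]
scene rack_four [(array([0.55 , 0.465, 0.007]), 0.78)]
scene rack_urgent [(array([ 0.524, -0.216,  0.004]), 0.75)]
scene bottle [(array([ 0.67 ,  0.394, -0.004]), 0.67)]
scene tip_box [(array([ 0.635,  0.498, -0.004]), 0.64)]
scene slide_box [(array([ 0.537, -0.387,  0.001]), 0.66)]
```

```bash
python3 -c "
from h import *
print(ctrl.finish_job())"
```

```text
the job is handed in; nothing more can be done
None
```

I handed in the job at about 54 s on the robot's clock. The single-tube rack is seated in the holder. The four-tube and then the two-tube rack are back in the tray, closed up to the rear stop with the free place at the front.

**Last checks:**
- **Tray:** compared with the first close-up, the rear rack sits about 0.5 mm nearer the stop. The second sits about 1.5 mm nearer, though its tab match was weak (0.77). I felt light contact (3–4 N) when pushing each one home.
- **Holder:** the single-tube rack showed level inside the holder's walls. Both fixed cameras put it within about 2 mm of the holder's centre.
- **Bystanders:** the bottle, tip box and slide box are where they were, within the networks' noise (a few mm). The arm was clear of everything.

**What went wrong or disagreed:**
- **First grasp missed:** the physical fingertips sit about 27 mm above the reported TCP, so the jaws first closed over the tab. I corrected for this in every later grasp.
- **Parked rack bumped:** while I carried the single-tube rack past the mat, it nudged the four-tube rack by about 15 mm and 15°. That rack stayed upright and on the mat, and I found it again before picking it up.
- **Seating force:** setting the rack into the holder gave a brief 16 N downward contact and about 9 N sideways, well below the limits.
- **Pictures:** I had used all 16 by the time rack_four was over the tray mouth, so the checks after that were numeric only.

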